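# Fit a slicing disc and its splined stem to a food processor and keep it pressed

### The job

Stack the slicing disc squarely on the food processor's round carrier plate, its neck up and around the drive hub. Then take the stem out of its caddy, lower it through the disc's neck, turn it until its cross-shaped splines mesh with the recess in the hub, slide it home and press until the sprung carrier plate is fully down. Finish with the hand still on the stem, keeping the plate pressed fully down, and leave the small spice jars, the bowl and the jar lid where they are.

Things in the scene. Friction and masses are not known exactly. Their poses are not given: they have to be found in the camera images.
- machine: Motor base of a food processor, a fixed white block 180 x 180 mm, 90 mm high, turned any way up to 0.6 rad. Origin: centre of its underside, z up. On its top, on one vertical axis through the origin, are the drive hub and, around it, the carrier plate.
- hub_top (a point): Centre of the drive hub's top face, 114 mm above the table; turns with the hub. The hub is a grey upright cylinder 38 mm wide, 10 mm higher than the carrier plate. In its top is a cross-shaped recess 20 mm deep: two crossed slots 30 mm long, 10 mm wide, along this frame's x and y; z up. The hub turns only stiffly (0.1 N m). Unmeshed, the stem's tip stays on top of it.
- carrier_top (a point): Centre of the top face of the carrier plate, a steel ring 140 mm in outer and 43 mm in inner diameter, 5 mm thick, around the hub; z up. Its top is 104 mm above the table when up. Things stacked on it ride down with it.
- carrier (a joint): How far the carrier plate is pressed down, m: 0 up, 0.006 fully down (stop). A spring pushes it up: about 5 N to start it moving, about 9 N at the stop (the weight of disc and stem on it is too little to start it).
- disc: Slicing disc: flat steel disc 140 mm in diameter, 4 mm thick, with a round white neck on top (outer diameter 58 mm, inner 46 mm, open right through) that reaches 30 mm above the disc's underside. Lies flat on the table, neck up. Origin: centre of the underside, z up along the neck. About 0.16 kg. Grip it across the outside of the neck.
- stem: Splined stem, 0.16 kg, standing in the caddy. Origin: centre of the bottom tip, z up. From the tip: 0-30 mm two crossed bars 28 mm long, 8 mm wide along its x and y (lowest 6 mm taper to 23 x 3.5 mm); 30-38 mm a collar 58 mm wide; 38-98 mm a square black handle 26 x 26 mm, sides along x, y. Any quarter turn fits. Home, collar on the disc's neck and plate down, the tip is 16 mm below the hub's top.
- caddy: Fixed grey block 100 x 100 mm, 40 mm high, with a round hole 37 mm wide and 34 mm deep in the middle of its top in which the stem stands at any yaw, collar on the block. Origin: centre of the underside, z up.
- spice_jar_a: Bystander: small dark jar 52 mm wide, 55 mm high; origin at the centre of its underside.
- spice_jar_b: Bystander: another small dark jar, 52 mm wide, 55 mm high; origin at the centre of its underside.
- bowl: Bystander: white bowl 120 mm wide, 48 mm high; origin at the centre of its underside.
- jar_lid: Bystander: plain flat steel lid without a neck, 92 mm wide, 10 mm high; origin at the centre of its underside.
Not all that is in view belongs to the job. Of the things shaped like the stem, the white one is meant.

How it is judged:
By the outcome, as a careful person would: the job done as asked, in the order asked, and still so for the second after the job is handed in, while the arm keeps its last pose, push and grip.
It also fails if it takes over 53 s, if anything falls off the work surface, if the arm or the gripper's body presses on something with over 40 N, if the wrist force passes 120 N, or if a joint passes its speed limit or range.

### The arm

A 6-joint arm with a two-finger parallel gripper is mounted at the origin on the work surface. World frame = base frame: x ahead of the robot, y to its left, z up, the work surface at z = 0. Lengths are in m, angles in rad, forces in N, time in s.
With the tool pointing down it reaches from about 0.35 to 0.85 m from the base axis. Payload 8.1 kg.
Tool frame: the origin (TCP) lies at the very end of the fingers, on their centre line; the grasp point (between the pads) lies 19 mm behind it (pinch_z is the distance from the TCP to the grasp point, in m); z points along the fingers, y is the direction in which the jaws open and shut (so a half turn about z gives the same grasp; the last joint's range is limited). The gripper opens to 93 mm and grips with 3 to 60 N. Pads are 15 mm wide; open, the fingers measure 128 mm over their backs; the gripper's body (75 mm by 188 mm) begins 65 mm behind the grasp point.
Start: joints at [-1.351, 0.13, 1.488, -0, 1.523, -0.085], TCP at [0.18, -0.572, 0.219] pointing down, gripper open.
Joint ranges: [-2.96, 2.96], [-0.89, 2.26], [0.02, 2.5], [-1.34, 4.48], [0, 2.73], [-2.66, 2.66]. Speed limits (rad/s): [2.39, 2.39, 2.79, 3.14, 3.14, 3.14].

### API

Orientations are given as a rotation vector (axis times angle).
In Python, from plant import * gives the robot as it stands.
- The arm moves only by the tool move_arm, never from a script. Its argument "series" is a list of rows, each a list of 7 numbers: the shift along the tool's x, y, z each as a share of 10 cm, from -1 to 1, then the turn, a rotation vector about the tool's x, y, z each as a share of 180 degrees, from -1 to 1, then the opening, from -1 (shut) to 1 (fully open). In form: [[dx, dy, dz, rx, ry, rz, jaw], ...]. A call has 1 to 8 rows; each row is the pose to reach, as a shift and turn from the pose commanded when the call began, along the tool's axes at that moment, turning the shorter way round; what a row does not reach only later rows make up. A row lasts 1/10 s, in which the tool goes at most 50 mm and 8.59 degrees, less where a joint would pass 70% of its speed; a pose out of reach is approached as far as the arm can. A call with a number of a shift or a turn outside -1 to 1 is refused whole. A call with a gripper value outside its range is refused whole. The fingers move at their own pace and stop on an object; "squeeze" is the grip in N (left out, the last holds). Time passes only in rows, so rows that repeat a pose let the fingers close. It gives the time, the measured TCP pose, the force and the opening at its end, in the units of the state.
- read_state(): the state, without advancing time (a new reading comes with each control period).
- read_camera(name): name is "scene" or "side" or "wrist"; returns a dict with "frame" (384x512x3 uint8, red, green, blue), "K" (3x3 intrinsics, pixels), "rvec" (rotation vector, rad) and "tvec" (3), from world to camera coordinates, as OpenCV has them. Camera axes: x right, y down, z forward; pixel columns grow to the right and rows downward; lengths in m; the calibration is good to about 2 mm. The wrist camera is an equidistant fisheye: a pixel r from the principal point sees the ray r / f radians off the axis. A picture is of the moment at which its call begins. There is no depth.
- close_job(): hands the job in, once; it reports no verdict.
The state is a dict: "t": time; "q": joint angles; "dq": joint speeds; "joint_torque": joint torques, N m; "tool_pos": TCP position; "orientation": TCP orientation; "force": force on the tool from outside, world axes, zero at the start; "wrist_torque": the same for the moment, N m; "opening": finger opening in m.
Only numpy, scipy, OpenCV 4.12 (cv2) and the standard library are available. Lean on these libraries where they do the work, as an engineer would, in place of code of your own. Each camera call takes 0.05 s, during which the arm holds its last target.

## Working session

There is one attempt and no reset: what is moved stays moved. The work goes in short steps, Python scripts to look and compute and a tool call to move; the robot and the scene stay as the last step left them, time stands still between calls to the robot, and variables do not carry over. Pictures are saved under pics/ and viewed, and the job is handed in when it is done.

Besides the shell and the picture viewer there is one more tool, called after "Request:" as name([rows], argument=value, ...), one row to a line, values as JSON. move_arm: Moves the arm, as the interface text tells. Shift numbers are shares of 10 cm and turn numbers shares of 180 degrees, none past 1 either way. Its arguments: {"type":"object","properties":{"series":{"type":"array","items":{"type":"array","items":{"type":"number"}}},"squeeze":{"type":"number"}},"required":["series"]}

```bash
ls; mkdir -p pics
python3 - <<'E'
from plant import *
import cv2,pickle
for n in ["scene","side","wrist"]:
    c=read_camera(n); cv2.imwrite(f"pics/{n}0.png",c["frame"][:,:,::-1]); pickle.dump(c,open(f"{n}0.pkl","wb"))
    print(n,c["K"],c["rvec"],c["tvec"])
print(read_state())
E
```

```text
pics
scene [[458.93244485   0.         254.13512563]
 [  0.         458.93244485 189.06516107]
 [  0.           0.           1.        ]] [ 1.44543349  1.98075358 -0.94252027] [ 0.22400554 -0.24002333  1.79920599]
side [[478.31781606   0.         261.92977562]
 [  0.         478.31781606 195.22417374]
 [  0.           0.           1.        ]] [ 0.10637261 -2.73665288  1.45504411] [0.56653261 0.13167654 1.37910544]
wrist [[297.31863964   0.         254.25740244]
 [  0.         297.31863964 189.35130778]
 [  0.           0.           1.        ]] [-2.35601499  1.73013924  0.22861258] [-0.60028443 -0.02865149  0.39036283]
{'t': 0.15, 'q': array([-1.35142662e+00,  1.31029555e-01,  1.48900015e+00,  3.48653827e-05,
        1.52302393e+00, -8.54120445e-02]), 'dq': array([ 0.0010552 , -0.00115748, -0.00478934, -0.00141436, -0.00105347,
        0.00064646]), 'joint_torque': array([ 3.55871216e-04, -5.60478973e+01, -4.92333591e+01,  7.67758163e-02,
        3.05246701e-02, -8.97244809e-05]), 'tool_pos': array([ 0.17998243, -0.57191033,  0.21781934]), 'orientation': array([-3.10374191e+00, -4.76674952e-01,  9.89697602e-05]), 'force': array([-0.21647598,  0.02255913,  1.22139856]), 'wrist_torque': array([0.0230656 , 0.0488027 , 0.02678407]), 'opening': 0.09319494444220039}
```

View pics/scene0.png

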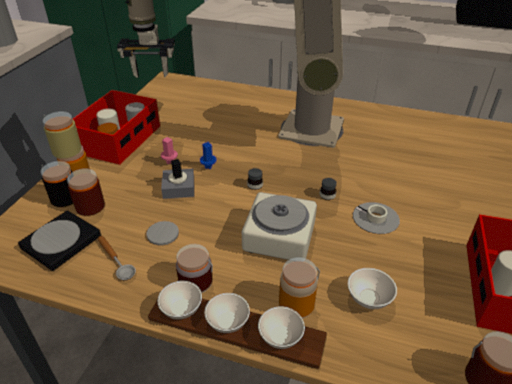

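View pics/side0.png

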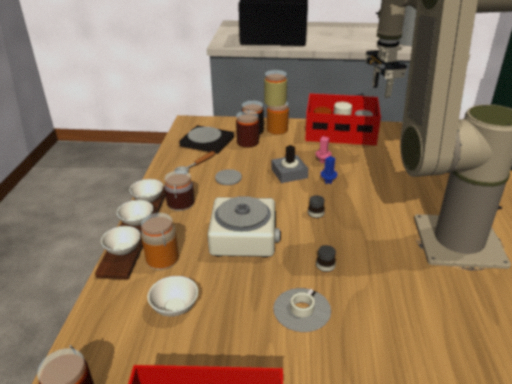

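View pics/wrist0.png

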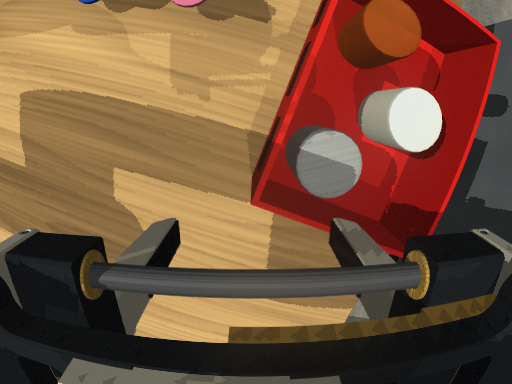

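Run:
```python
import cv2,numpy as np
a=cv2.imread("pics/scene0.png"); b=cv2.imread("pics/side0.png")
def cr(i,x0,y0,x1,y1,w=400,h=300): return cv2.resize(i[y0:y1,x0:x1],(w,h),interpolation=cv2.INTER_CUBIC)
o=np.vstack([np.hstack([cr(a,336,190,416,250),cr(b,262,280,342,340)]),np.hstack([cr(a,150,130,230,205-15),cr(a,230,180,330,255)])])
cv2.imwrite("pics/crop1.png",o)
```

```text
(no output)
```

View pics/crop1.png

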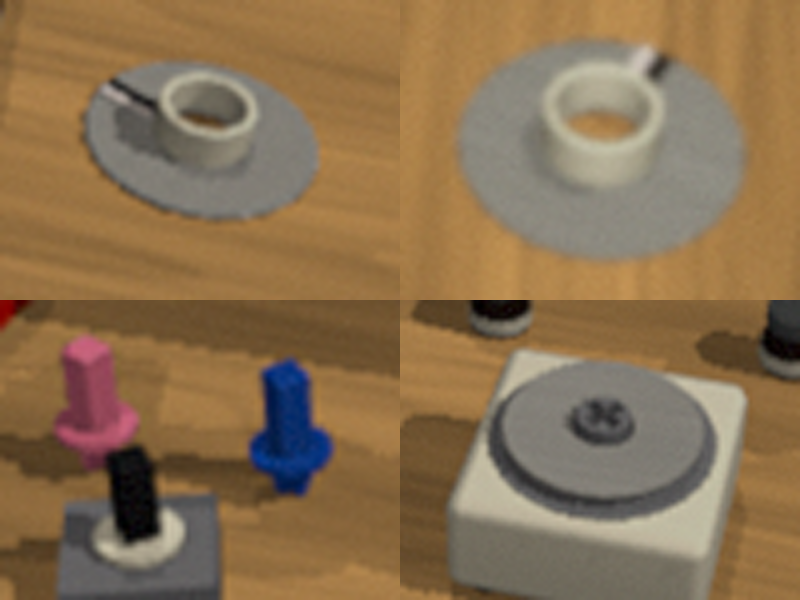

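```bash
cat > h.py <<'E'
import numpy as np,cv2,pickle
from scipy.spatial.transform import Rotation as R
def load(n): return pickle.load(open(n+".pkl","rb"))
def proj(c,P,fish=False):
    P=np.atleast_2d(np.asarray(P,float))
    if fish:
        p=cv2.fisheye.projectPoints(P[:,None],np.float64(c["rvec"]).reshape(3,1),np.float64(c["tvec"]).reshape(3,1),c["K"],np.zeros(4))[0]
    else: p=cv2.projectPoints(P,c["rvec"],c["tvec"],c["K"],None)[0]
    return p.reshape(-1,2)
def onplane(c,uv,z,fish=False):
    u=np.array(uv,float); K=c["K"]
    x=np.array([(u[0]-K[0,2])/K[0,0],(u[1]-K[1,2])/K[1,1]])
    if fish:
        r=np.linalg.norm(x); d=np.array([*(x/r*np.sin(r)),np.cos(r)]) if r>1e-9 else np.array([0,0,1.])
    else: d=np.array([*x,1.])
    Rm=cv2.Rodrigues(np.float64(c["rvec"]))[0]; o=-Rm.T@np.ravel(c["tvec"]); d=Rm.T@d
    return o+d*(z-o[2])/d[2]
def circ(x,y,z,r,n=48):
    t=np.linspace(0,2*np.pi,n,endpoint=False); return np.c_[x+r*np.cos(t),y+r*np.sin(t),np.full(n,z)]
def sq(x,y,z,w,yaw):
    a=np.array([[1,1],[-1,1],[-1,-1],[1,-1]])*w/2; c,s=np.cos(yaw),np.sin(yaw)
    return np.c_[a@np.array([[c,s],[-s,c]])+[x,y],np.full(4,z)]
def draw(c,polys,box,scale,fish=False,cols=None):
    x0,y0,x1,y1=box
    im=cv2.resize(c["frame"][y0:y1,x0:x1,::-1],None,fx=scale,fy=scale,interpolation=cv2.INTER_CUBIC)
    for i,p in enumerate(polys):
        q=(proj(c,p,fish)+0.5-[x0,y0])*scale
        cv2.polylines(im,[np.int32(np.round(q*16))],True,[(0,0,255),(0,255,0),(255,0,255),(255,255,0)][i%4],1,cv2.LINE_AA,4)
    return im
E
python3 - <<'E'
from h import *
s=load("scene0");d=load("side0")
print("disc",onplane(s,(377.6,211),.03),onplane(d,(382.6,299.6),.03))
print("hub",onplane(s,(280.5,208),.114),onplane(d,(245,210.5),.114))
print("stem top",onplane(s,(176.,161),.10+.004),)
print("caddy top centre",onplane(s,(178,177),.04))
for n,u,z in [("a",(255,171),.055),("b",(328,181),.055),("bowl",(371,280),.048),("lid",(163,232),.01)]: print(n,onplane(s,u,z))
E
```

```text
disc [0.45309632 0.29774233 0.03      ] [0.25500977 0.27762212 0.03      ]
hub [0.62213373 0.03913295 0.114     ] [0.61022384 0.05402056 0.114     ]
stem top [ 0.49568892 -0.33543142  0.104     ]
caddy top centre [ 0.4952042 -0.3359498  0.04     ]
a [ 0.40697777 -0.10235574  0.055     ]
b [0.38656887 0.13269131 0.055     ]
bowl [0.74244795 0.30838425 0.048     ]
lid [ 0.71306004 -0.28514617  0.01      ]
```

Run:
```python
import cv2,numpy as np
b=cv2.imread("pics/side0.png")
def cr(i,x0,y0,x1,y1,w=400,h=300): return cv2.resize(i[y0:y1,x0:x1],(w,h),interpolation=cv2.INTER_CUBIC)
cv2.imwrite("pics/crop2.png",np.hstack([cr(b,200,190,284,253),cr(b,260,135,340,195)]))
```

```text
(no output)
```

View pics/crop2.png

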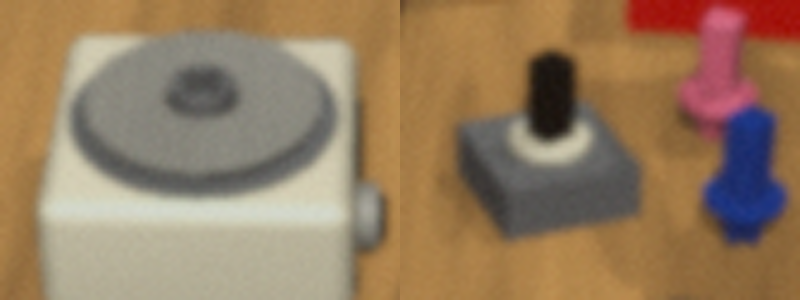

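Run:
```python
from h import *
s=load("scene0");d=load("side0")
print("disc",onplane(s,(377.6,211),.03),onplane(d,(302.6,299.6),.03))
print("hub",onplane(s,(280.5,207.5),.114),onplane(d,(242.6,206.0),.114))
print("stem",onplane(s,(175.5,161.5),.104),onplane(d,(260+151/5,135+56/5),.104))
D=(onplane(s,(377.6,211),.03)+onplane(d,(302.6,299.6),.03))/2
H=(onplane(s,(280.5,207.5),.114)+onplane(d,(242.6,206.0),.114))/2
S=(onplane(s,(175.5,161.5),.104)+onplane(d,(260+151/5,135+56/5),.104))/2
S=np.array([.4955,-.336])
P=[circ(D[0],D[1],.004,.07),circ(D[0],D[1],.03,.029),circ(D[0],D[1],.03,.023)]
M=[circ(H[0],H[1],.104,.07),circ(H[0],H[1],.114,.019),circ(H[0],H[1],.099,.07)]
T=[sq(S[0],S[1],.102,.026,0),circ(S[0],S[1],.048,.029)]
o=np.vstack([np.hstack([draw(c,X,(*b,b[0]+80,b[1]+60),4.9) for c,b in zip((s,d),bb)]) for X,bb in ((P,((336,190),(262,280))),(M,((240,185),(205,190))))])
cv2.imwrite("pics/ov1.png",o)
o=np.hstack([draw(c,T,(*b,b[0]+80,b[1]+60),4.9) for c,b in zip((s,d),((138,145),(250,135)))])
cv2.imwrite("pics/ov2.png",o); print(D,H)
```

```text
disc [0.45309632 0.29774233 0.03      ] [0.44675303 0.29227118 0.03      ]
hub [0.62013052 0.03859041 0.114     ] [0.61920172 0.03326855 0.114     ]
stem [ 0.49863474 -0.33576592  0.104     ] [ 0.49826943 -0.34592562  0.104     ]
[0.44992467 0.29500675 0.03      ] [0.61966612 0.03592948 0.114     ]
```

View pics/ov1.png

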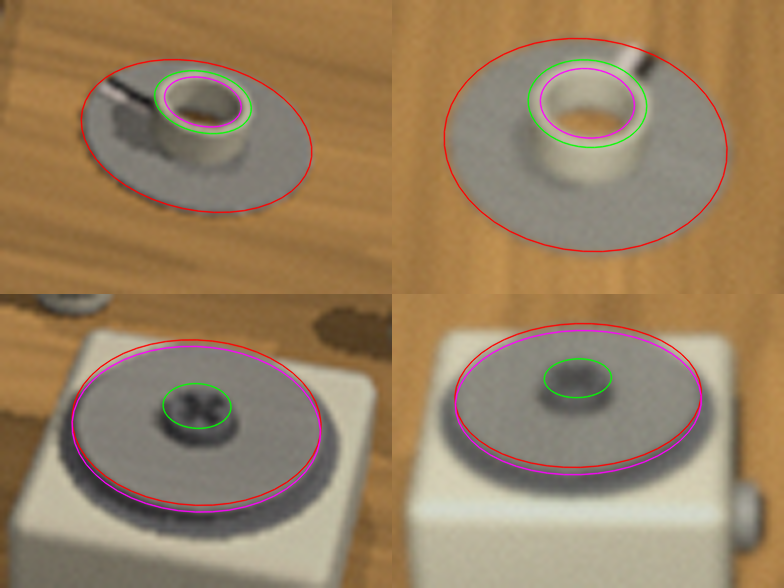

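View pics/ov2.png

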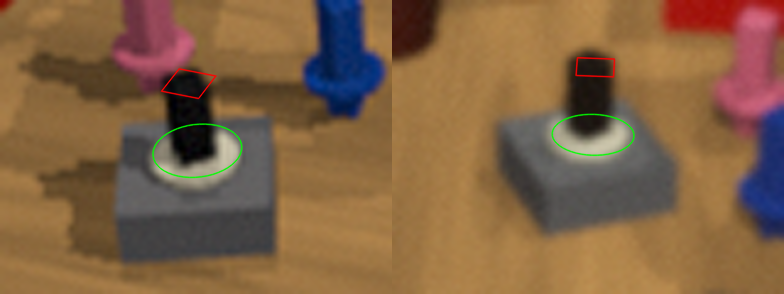

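The disc is the plate with the neck at scene (376,218): the table shows through its neck. The plain lid at (163,233) and the plate on the board at (57,238) have no neck. The stem is the white-collared one with the black handle in the caddy at (178,175). The pink (168,148) and blue (208,153) ones are decoys. The crop confirmed this. I'll pass over the machine first to view the hub recess.

Request:
move_arm([
  [0.5,-0.38,0,0,0,0.02,1],
  [1,-0.75,0,0,0,0.04,1],
  [1,-0.75,0,0,0,0.04,1],
])

```text
t: 0.45
tool_pos: [0.2544, -0.4681, 0.218]
orientation: [-3.127, -0.279, -0.001]
force: [0.4, -0.9, -0.6]
opening: 0.0933
```

Request:
move_arm([
  [0.5,-0.42,0.0,0,0,0,1],
  [1,-0.85,0,0,0,0,1],
  [1,-0.85,0,0,0,0,1],
])

```text
t: 0.75
tool_pos: [0.3376, -0.3667, 0.2184]
orientation: [-3.128, -0.283, -0.001]
force: [0.5, 0.3, -0.7]
opening: 0.0928
```

Run:
```python
from plant import *
import cv2,pickle
c=read_camera("wrist"); cv2.imwrite("pics/w1.png",c["frame"][:,:,::-1]); pickle.dump(c,open("w1.pkl","wb"))
print(read_state()["tool_pos"])
```

```text
[ 0.33979843 -0.36428463  0.21851685]
```

View pics/w1.png

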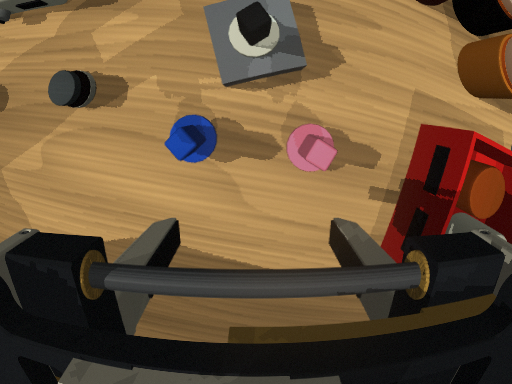

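Request:
move_arm([
  [0.3,-0.5,0.0,0,0,0,1],
  [0.6,-1,0,0,0,0,1],
  [0.6,-1,0,0,0,0,1],
])

```text
t: 1.1
tool_pos: [0.3783, -0.257, 0.2184]
orientation: [-3.127, -0.285, -0.001]
force: [0.1, -0.6, -0.1]
opening: 0.0933
```

Request:
move_arm([
  [0.3,-0.5,0.0,0,0,0,1],
  [0.6,-1,0,0,0,0,1],
  [0.6,-1,0,0,0,0,1],
])

```text
t: 1.4
tool_pos: [0.4194, -0.1478, 0.2186]
orientation: [-3.127, -0.285, -0.001]
force: [-0.6, -0.5, 0.3]
opening: 0.093
```

Request:
move_arm([
  [0.3,-0.5,0.0,0,0,0,1],
  [0.6,-1,0,0,0,0,1],
  [0.6,-1,0,0,0,0,1],
  [0.6,-1,0,0,0,0,1],
])

```text
t: 1.8
tool_pos: [0.4602, -0.04, 0.2184]
orientation: [-3.128, -0.287, 0.001]
force: [-0.3, -0.4, -0.4]
opening: 0.093
```

```bash
cat > snap.py <<'E'
import sys,cv2,pickle
from plant import *
for a in sys.argv[1:]:
    n={"w":"wrist","s":"scene","d":"side"}[a[0]]
    c=read_camera(n); cv2.imwrite(f"pics/{a}.png",c["frame"][:,:,::-1]); pickle.dump(c,open(a+".pkl","wb"))
s=read_state(); print(s["t"],s["tool_pos"],s["orientation"],s["force"],s["opening"],s["q"])
E
python3 snap.py w2
```

```text
1.85 [ 0.45984985 -0.04137277  0.21836493] [ 3.12853006e+00  2.85220071e-01 -1.13321046e-03] [ 0.14667606  0.28872194 -0.54327762] 0.09293299355003531 [-2.00610079e-01 -2.51786179e-01  1.85542776e+00 -2.91694301e-04
  1.53861682e+00  1.18836351e+00]
```

View pics/w2.png

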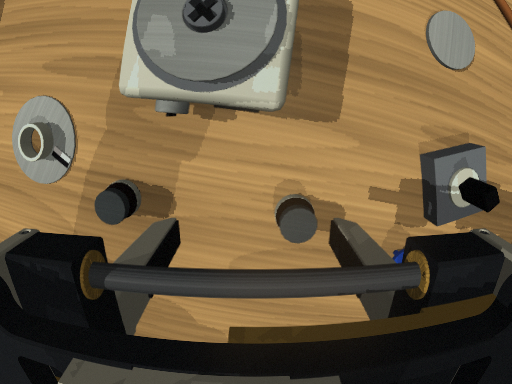

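The wrist view shows the hub and cross at (203,12), the disc at (44,140) with its neck at (36,142), and the stem at (478,192).

Run:
```python
from h import *
c=load("w2"); Rm=cv2.Rodrigues(c["rvec"])[0]; print("cam",-Rm.T@c["tvec"])
print("hub",onplane(c,(203,12),.114,True)," neck",onplane(c,(36,142),.03,True)," lid",onplane(c,(451,40),.01,True))
for n,u in (("a",(297,217)),("b",(113,204))): print(n,onplane(c,u,.055,True))
im=cv2.resize(c["frame"][0:60,160:250,::-1],None,fx=8,fy=8,interpolation=cv2.INTER_CUBIC); cv2.imwrite("pics/w2hub.png",im)
```

```text
cam [ 0.53185206 -0.02769639  0.38447402]
hub [0.61759494 0.03584902 0.114     ]  neck [0.45121317 0.28084031 0.03      ]  lid [ 0.70722933 -0.28746109  0.01      ]
a [ 0.42084388 -0.09975558  0.055     ]
b [0.39405107 0.12811269 0.055     ]
```

View pics/w2hub.png

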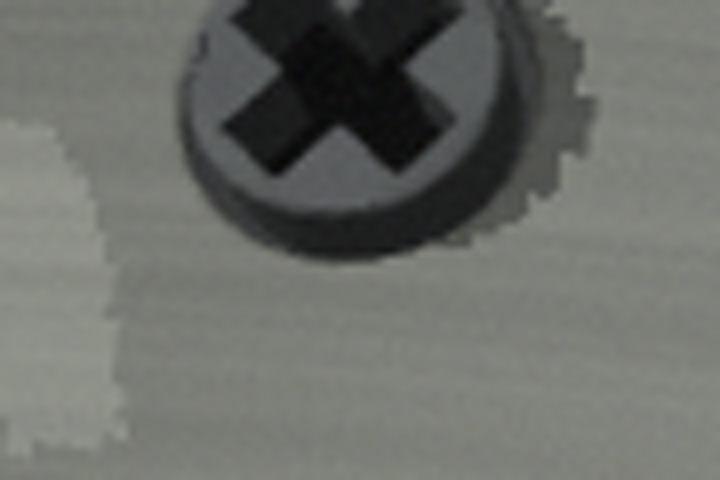

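```bash
cat > fit.py <<'E'
from h import *
from scipy.optimize import least_squares
def fit(c,loc,pix,z,fish,x0,free_z=False):
    loc=np.array(loc,float);pix=np.array(pix,float)
    def f(p):
        a=p[2];r=np.array([[np.cos(a),-np.sin(a)],[np.sin(a),np.cos(a)]])
        return (proj(c,np.c_[loc@r.T+p[:2],np.full(len(loc),z)],fish)-pix).ravel()
    s=least_squares(f,x0); return s.x,np.abs(s.fun).reshape(-1,2).max(1)
E
python3 - <<'E'
from fit import *
c=load("w2")
pc=np.array([(222,127),(275,177),(340,122),(402,172),(455,120),(408,70),(278,72)])/8+[160,0]-.5*(1-1/8)
# image: up=+toolx, left = -? ; try both chirality
A=[(15,5),(15,-5),(5,-5),(5,-15),(-5,-15),(-5,-5),(5,5)]
B=[(x,-y) for x,y in A]
for L in (A,B):
  for y0 in (0,1.6,3.1,-1.6):
    p,e=fit(c,np.array(L)/1000,pc,.114,True,[.618,.036,y0]); print(p[:2],np.degrees(p[2]),np.degrees(p[2])%90,e.round(1))
E
```

```text
[0.60785953 0.03466578] 57.7443195354389 57.7443195354389 [ 0.9 13.   0.1 13.9  1.3 12.6 13.9]
[0.60785969 0.03466509] 57.75007953110873 57.75007953110873 [ 1.  13.   0.1 13.9  1.3 12.6 13.9]
[0.60785969 0.0346651 ] 57.750059182856134 57.750059182856134 [ 1.  13.   0.1 13.9  1.3 12.6 13.9]
[0.60785958 0.0346656 ] 57.7458683885337 57.7458683885337 [ 1.  13.   0.1 13.9  1.3 12.6 13.9]
[0.62163517 0.03724447] 143.58612842505124 53.58612842505124 [0.3 0.4 0.1 0.6 0.8 0.6 0.6]
[0.62163517 0.03724447] 143.58612858006694 53.58612858006694 [0.3 0.4 0.1 0.6 0.8 0.6 0.6]
[0.62163517 0.03724447] 143.58613015797883 53.58613015797883 [0.3 0.4 0.1 0.6 0.8 0.6 0.6]
[0.62163517 0.03724447] -216.4138701240518 53.58612987594819 [0.3 0.4 0.1 0.6 0.8 0.6 0.6]
```

Request:
move_arm([
  [0.5,-0.3,0.0,0,0,0,1],
  [1,-0.6,0,0,0,0,1],
  [1,-0.6,0,0,0,0,1],
  [1,-0.6,0,0,0,0,1],
])

```text
t: 2.25
tool_pos: [0.5483, 0.0346, 0.2179]
orientation: [3.129, 0.282, -0.002]
force: [-0.3, -0.7, 0.7]
opening: 0.0932
```

```bash
python3 snap.py w3
python3 - <<'E'
from h import *
c=load("w3");u=proj(c,[[.6215,.037,.114]],True)[0];print(u)
x,y=int(u[0])-45,int(u[1])-35
print(x,y);im=cv2.resize(c["frame"][y:y+70,x:x+90,::-1],None,fx=8,fy=8,interpolation=cv2.INTER_CUBIC); cv2.imwrite("pics/w3hub.png",im)
E
```

```text
2.3 [0.54745879 0.03371819 0.2179859 ] [ 3.12858435e+00  2.80898217e-01 -2.56334165e-03] [ 0.24110451  0.39050207 -0.82652294] 0.09287824721117027 [-3.15434810e-02 -6.75042855e-03  1.63222031e+00 -6.17343436e-04
  1.51769190e+00  1.36019740e+00]
[265.08471345 111.78710873]
220 76
```

View pics/w3hub.png

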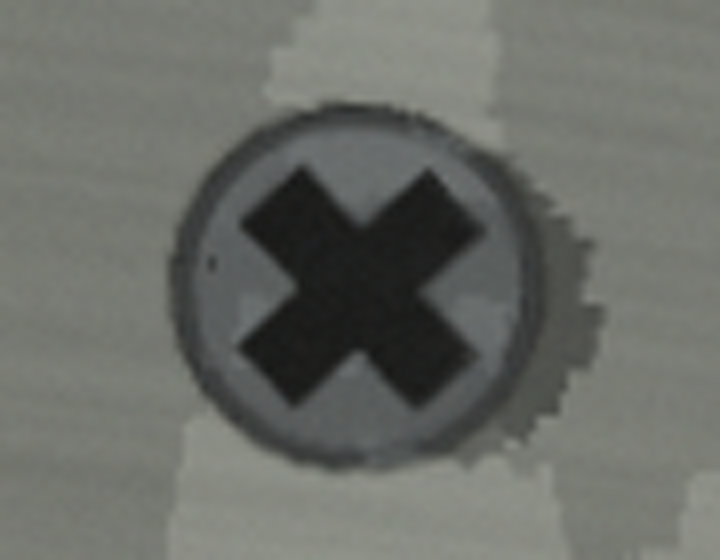

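View pics/w3.png

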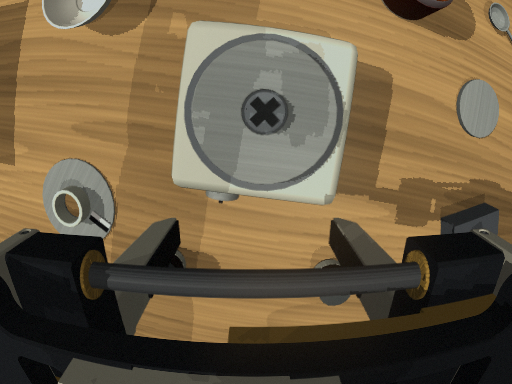

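Run:
```python
from fit import *
c=load("w3")
pc=np.array([(240,222),(304,165),(360,222),(432,168),(485,230),(420,292),(478,353),(417,410),(360,348),(294,408),(238,346),(299,290)])/8+[220,76]-.5*(1-1/8)
L=np.array([(-5,15),(5,15),(5,5),(15,5),(15,-5),(5,-5),(5,-15),(-5,-15),(-5,-5),(-15,-5),(-15,5),(-5,5)])/1000
for y0 in (0,.5,-.5):
    p,e=fit(c,L,pc,.114,True,[.618,.036,y0]); print(p[:2],np.degrees(p[2]),np.degrees(p[2])%90,e.round(1))
print("neck",onplane(c,(70,206),.03,True))
H=p[:2]
cv2.imwrite("pics/ov3.png",draw(c,[circ(*H,.104,.07),circ(*H,.114,.019),circ(.45,.295,.004,.07),circ(.45,.295,.03,.029)],(30,20,370,250),2.3,True))
```

```text
[0.62167589 0.03742632] -36.54558977336886 53.45441022663114 [0.4 0.5 0.4 0.5 0.4 0.4 0.7 0.5 0.2 0.2 0.6 0.6]
[0.62167589 0.03742632] -36.545590306320335 53.454409693679665 [0.4 0.5 0.4 0.5 0.4 0.4 0.7 0.5 0.2 0.2 0.6 0.6]
[0.62167589 0.03742632] -36.545587870295364 53.454412129704636 [0.4 0.5 0.4 0.5 0.4 0.4 0.7 0.5 0.2 0.2 0.6 0.6]
neck [0.454747  0.2873576 0.03     ]
```

View pics/ov3.png

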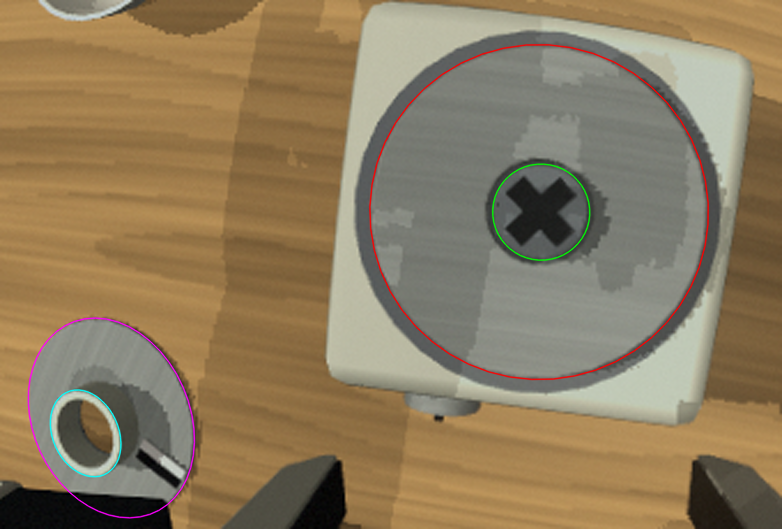

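Request:
move_arm([
  [-0.1,-0.5,0,0,0,-0.048,1],
  [-0.2,-1,0,0,0,-0.096,1],
  [-0.2,-1,0,0,0,-0.145,1],
  [-0.2,-1,0,0,0,-0.194,1],
  [-0.2,-1,0,0,0,-0.194,1],
])

```text
t: 2.8
tool_pos: [0.5095, 0.1281, 0.2189]
orientation: [2.899, 1.209, -0.0]
force: [-0.2, 0.5, 0.2]
opening: 0.0932
```

```bash
cat > go.py <<'E'
import sys
from plant import *
from h import *
# go.py x y z [yaw]
t=[float(v) for v in sys.argv[1:]]
s=read_state(); r=R.from_rotvec(s["orientation"]); M=r.as_matrix()
yaw=np.degrees(np.arctan2(M[1,0],M[0,0]))
d=M.T@(np.array(t[:3])-s["tool_pos"])
print("t",s["t"],"yaw",yaw.round(2),"shift/10cm",(d*10).round(3),"F",s["force"].round(1),"op",round(s["opening"],4),"pos",s["tool_pos"].round(4))
if len(t)>3:
    y=np.radians(t[3]); T=np.array([[np.cos(y),np.sin(y),0],[np.sin(y),-np.cos(y),0],[0,0,-1]])
    print("turn/180",(R.from_matrix(M.T@T).as_rotvec()/np.pi).round(4))
E
python3 go.py .45 .295 .1 45
```

```text
t 2.8 yaw 45.29 shift/10cm [ 0.768 -1.597  1.188] F [-0.2  0.5  0.2] op 0.0932 pos [0.5095 0.1281 0.2189]
turn/180 [0.0002 0.0001 0.0016]
```

Request:
move_arm([
  [0.2,-0.4,0,0,0,0,1],
  [0.4,-0.8,0,0,0,0,1],
  [0.4,-0.8,0,0,0,0,1],
])

```text
t: 3.1
tool_pos: [0.48, 0.2166, 0.2188]
orientation: [-2.901, -1.203, -0.0]
force: [0.7, -0.0, -0.2]
opening: 0.0932
```

Request:
move_arm([
  [0.18,-0.4,0.3,0,0,0,1],
  [0.37,-0.8,0.6,0,0,0,1],
  [0.37,-0.8,0.9,0,0,0,1],
  [0.37,-0.8,0.9,0,0,0,1],
])

```text
t: 3.5
tool_pos: [0.4476, 0.2947, 0.1235]
orientation: [2.901, 1.203, -0.014]
force: [-0.4, -1.7, -0.6]
opening: 0.0932
```

```bash
python3 snap.py w4
python3 - <<'E'
from h import *
c=load("w4")
cv2.imwrite("pics/ov4.png",draw(c,[circ(.45,.295,.004,.07),circ(.45,.295,.03,.029),circ(.45,.295,.03,.023)],(0,0,512,384),1.5,True))
E
python3 go.py .45 .295 .008 45
```

```text
3.55 [0.44932663 0.2947429  0.12642451] [ 2.90102748  1.20241773 -0.00873437] [ 0.75699947 -0.12064635  0.06600105] 0.09327148865017271 [ 4.85638710e-01  3.04906567e-02  1.76461845e+00 -7.32314750e-04
  1.35213673e+00  1.27074304e+00]
t 3.55 yaw 45.03 shift/10cm [0.013 0.004 1.184] F [ 0.8 -0.1  0.1] op 0.0933 pos [0.4493 0.2947 0.1264]
turn/180 [-0.0003  0.0018  0.0001]
```

View pics/ov4.png

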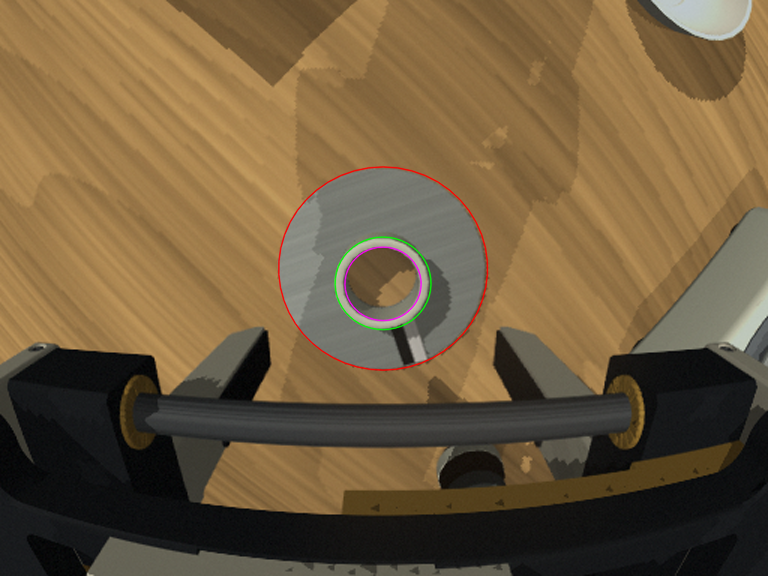

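Request:
move_arm([
  [0,0,0.4,0,0,0,1],
  [0.01,0,0.8,0,0,0,1],
  [0.01,0,0.9,0,0,0,1],
  [0.01,0,0.9,0,0,0,1],
])

```text
t: 3.95
tool_pos: [0.4517, 0.2961, 0.0387]
orientation: [2.902, 1.203, -0.003]
force: [0.1, 0.6, 0.3]
opening: 0.0932
```

```bash
python3 go.py .45 .295 .007 45
```

```text
t 3.95 yaw 45.03 shift/10cm [-0.019 -0.004  0.317] F [0.1 0.6 0.3] op 0.0932 pos [0.4517 0.2961 0.0387]
turn/180 [-0.0001  0.0007  0.0002]
```

Request:
move_arm([
  [-0.01,0,0.15,0,0,0,1],
  [-0.01,0,0.3,0,0,0,1],
  [-0.01,0,0.3,0,0,0,1],
])

```text
t: 4.25
tool_pos: [0.4499, 0.2963, 0.0071]
orientation: [2.9, 1.206, -0.004]
force: [-0.4, -0.2, -0.8]
opening: 0.0932
```

```bash
python3 go.py .45 .295 .007 45
```

```text
t 4.25 yaw 45.16 shift/10cm [-0.009  0.01   0.001] F [-0.4 -0.2 -0.8] op 0.0932 pos [0.4499 0.2963 0.0071]
turn/180 [-0.0002  0.0007  0.0009]
```

Request:
move_arm([
  [0,0,0,0,0,0,-1],
  [0,0,0,0,0,0,-1],
  [0,0,0,0,0,0,-1],
  [0,0,0,0,0,0,-1],
  [0,0,0,0,0,0,-1],
  [0,0,0,0,0,0,-1],
], squeeze=25)

```text
t: 4.85
tool_pos: [0.451, 0.2972, 0.0089]
orientation: [-2.9, -1.207, -0.001]
force: [-1.2, 1.0, 2.0]
opening: 0.0565
```

Request:
move_arm([
  [0,0,-0.3,0,0,0,-1],
  [0,0,-0.6,0,0,0,-1],
  [0,0,-1,0,0,0,-1],
  [0,0,-1,0,0,0,-1],
])

```text
t: 5.25
tool_pos: [0.4544, 0.2989, 0.1149]
orientation: [-2.9, -1.207, -0.015]
force: [0.8, 0.9, -1.0]
opening: 0.0563
```

```bash
python3 snap.py w5; python3 go.py .6217 .0374 .16 10
```

```text
5.3 [0.45311289 0.29820222 0.1120302 ] [-2.8999888 -1.2067012 -0.0100179] [ 0.27265114 -0.06222169 -2.09782369] 0.05677163666414241 [ 4.87565745e-01  4.58578807e-02  1.77634805e+00 -5.02825778e-05
  1.31298472e+00  1.26974905e+00]
t 5.3 yaw 45.19 shift/10cm [-0.659  3.035 -0.478] F [ 0.3 -0.1 -2.1] op 0.0568 pos [0.4531 0.2982 0.112 ]
turn/180 [ 0.     -0.0021  0.1955]
```

View pics/w5.png

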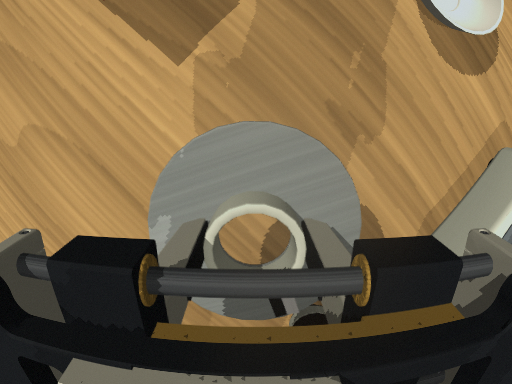

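Request:
move_arm([
  [-0.05,0.2,-0.25,0,0,0,-1],
  [-0.12,0.5,-0.5,0,0,0,-1],
  [-0.2,0.9,-0.5,0,0,0,-1],
  [-0.22,1,-0.5,0,0,0,-1],
  [-0.22,1,-0.5,0,0,0,-1],
])

```text
t: 5.8
tool_pos: [0.506, 0.2093, 0.1568]
orientation: [-2.902, -1.203, 0.004]
force: [0.1, 0.7, -2.0]
opening: 0.0562
```

Request:
move_arm([
  [-0.1,0.4,0,0,0,0,-1],
  [-0.2,0.8,0,0,0,0,-1],
  [-0.22,1,0,0,0,0,-1],
  [-0.22,1,0,0,0,0,-1],
])

```text
t: 6.2
tool_pos: [0.5616, 0.1238, 0.1569]
orientation: [-2.901, -1.204, 0.004]
force: [0.4, 0.7, -1.8]
opening: 0.0562
```

```bash
python3 go.py .6217 .0374 .16 45
```

```text
t 6.2 yaw 45.07 shift/10cm [-0.187  1.035 -0.032] F [ 0.4  0.7 -1.8] op 0.0562 pos [0.5616 0.1238 0.1569]
turn/180 [-0.0004  0.0006  0.0004]
```

Request:
move_arm([
  [-0.1,0.4,0,0,0,0,-1],
  [-0.18,0.8,0,0,0,0,-1],
  [-0.18,1,0,0,0,0,-1],
  [-0.18,1,0,0,0,0,-1],
  [-0.18,1,0,0,0,0,-1],
])

```text
t: 6.7
tool_pos: [0.6188, 0.0432, 0.1573]
orientation: [-2.899, -1.207, 0.003]
force: [-1.2, 0.3, -2.5]
opening: 0.0564
```

```bash
python3 snap.py w6 s6 d6; python3 go.py .6217 .0374 .115 45
python3 - <<'E'
from h import *
from plant import read_state
p=read_state()["tool_pos"]
c=load("w6")
a,b=p[0],p[1]; z=p[2]-.007
X=[circ(a,b,z+.004,.07),circ(a,b,z+.03,.029),circ(a,b,z+.03,.023)]
cv2.imwrite("pics/ov6.png",draw(c,X,(0,0,512,384),1.5,True))
Y=X[:2]+[circ(.6217,.0374,.104,.07)]
cv2.imwrite("pics/ov6b.png",np.hstack([draw(load("s6"),Y,(230,150,330,260),4),draw(load("d6"),Y,(190,160,290,270),4)]))
E
```

```text
6.85 [0.61898657 0.04334904 0.15812217] [-2.89863433e+00 -1.20906426e+00  1.48338689e-03] [ 0.57087584  0.15510855 -0.99614608] 0.05620980716759004 [-1.29676781e-02  2.20187061e-01  1.49894130e+00  4.60618358e-04
  1.42369050e+00  7.67414476e-01]
t 6.85 yaw 45.28 shift/10cm [-0.023  0.062  0.431] F [ 0.6  0.2 -1. ] op 0.0562 pos [0.619  0.0433 0.1581]
turn/180 [-0.0004  0.0002  0.0016]
```

View pics/ov6.png

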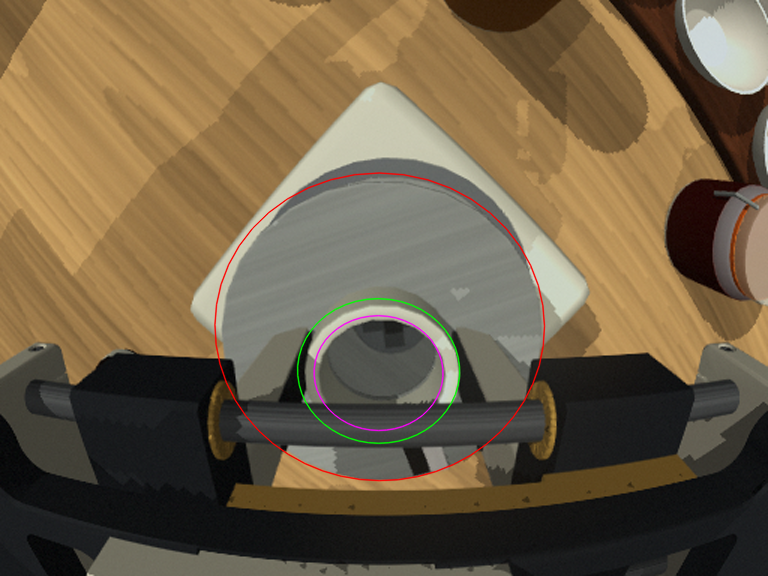

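View pics/ov6b.png

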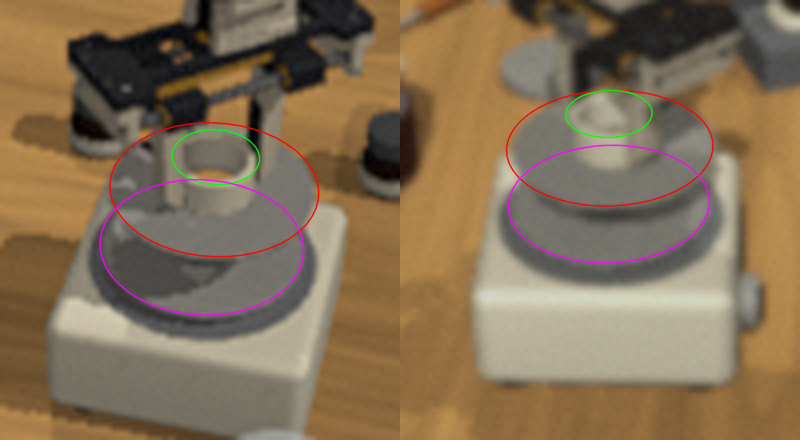

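Run:
```python
from h import *
c=load("w6")
im=cv2.resize(c["frame"][100:320,135:375,::-1],None,fx=3.3,fy=2.7*3.3/2.7*.82,interpolation=cv2.INTER_CUBIC)
im=cv2.resize(c["frame"][100:280,135:375,::-1],None,fx=3.3,fy=3.3,interpolation=cv2.INTER_CUBIC)
cv2.imwrite("pics/z6.png",im)
```

```text
(no output)
```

View pics/z6.png

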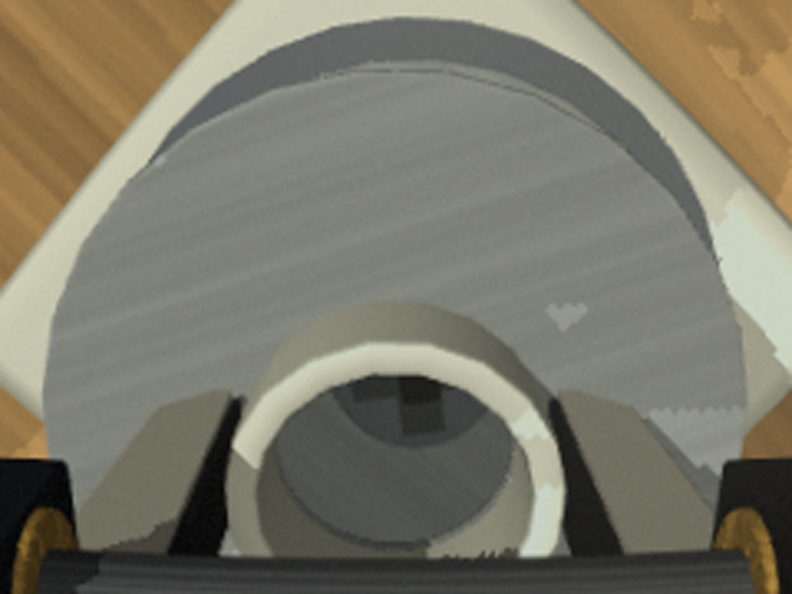

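```bash
cat > disctilt.py <<'E'
from h import *
from scipy.optimize import least_squares
from plant import read_state
def fitdisc(c,rim,neck,fish=True,x0=None):
    st=read_state(); p0=st["tool_pos"]; 
    r0=R.from_rotvec(st["orientation"]).as_matrix()
    B=np.c_[r0[:,0],-r0[:,1],-r0[:,2]]  # x tool, z up
    t=np.linspace(0,2*np.pi,721)
    def model(p):
        M=B@R.from_rotvec([p[3],p[4],0]).as_matrix()
        f=lambda r,z: proj(c,(np.c_[r*np.cos(t),r*np.sin(t),np.full(721,z)]@M.T)+p[:3]+p0,fish)
        return f(.07,.004),f(.029,.03)
    def res(p):
        a,b=model(p)
        d=[np.hypot(*(a-q).T).min() for q in rim]+[np.hypot(*(b-q).T).min() for q in neck]
        return d
    s=least_squares(res,[0,0,-.007,0,0],x_scale=[.01,.01,.01,.1,.1],diff_step=1e-4)
    print("centre-TCP (tool x,-y,up) mm",(B.T@s.x[:3]*1000).round(1),"world",(s.x[:3]+p0).round(4),"tilt deg",np.degrees(s.x[3:]).round(1),"res",np.array(s.fun).round(1)); return s.x
E
python3 - <<'E'
from disctilt import *
c=load("w6")
f=lambda l:np.array(l,float)/3.3+[135,100]-.35
fitdisc(c,f([(45,400),(55,310),(90,230),(600,130),(715,260),(742,330),(745,400),(400,72)]),f([(397,342),(228,480),(565,480),(262,405),(537,392)]))
E
```

```text
centre-TCP (tool x,-y,up) mm [ -3.6  -1.7 -12.7] world [0.6177 0.0396 0.1454] tilt deg [ 1.1 -1. ] res [0.5 0.5 0.8 0.2 0.1 0.9 0.1 0.7 0.4 0.3 1.6 0.4 1.6]
```

Run:
```python
from h import *
p=np.array([.4531,.2982,.112]); M=R.from_rotvec([-2.89999,-1.2067,-.01]).as_matrix()
for i,off in enumerate(([-.0036,.0017,.0127],[-.0009,0,.007])):
    o=p+M@np.array(off)
    im=draw(load("w5"),[circ(o[0],o[1],o[2]+.004,.07),circ(o[0],o[1],o[2]+.03,.029)],(135,100,375,280),1.6,True)
    im2=draw(load("w6"),[],(135,100,375,280),1.6,True)
    cv2.imwrite(f"pics/c5_{i}.png",im)
a=[cv2.imread(f"pics/c5_{i}.png") for i in (0,1)]; cv2.imwrite("pics/c5.png",np.hstack(a))
q=np.array([.619,.0433,.158]); M=R.from_rotvec([-2.8986,-1.209,.0015]).as_matrix();X=[]
for off in ([-.0036,.0017,.0127],[-.0009,0,.007]):
    o=q+M@np.array(off);X+=[circ(o[0],o[1],o[2]+.004,.07),circ(o[0],o[1],o[2]+.03,.029)]
cv2.imwrite("pics/ov6c.png",np.hstack([draw(load("s6"),X,(250,160,320,230),5.5),draw(load("d6"),X,(205,170,275,240),5.5)]))
```

View pics/c5.png

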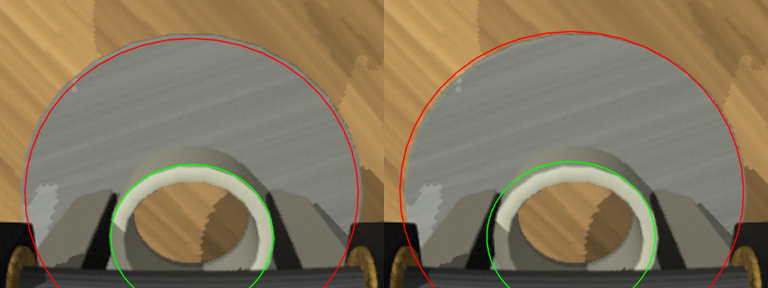

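View pics/ov6c.png

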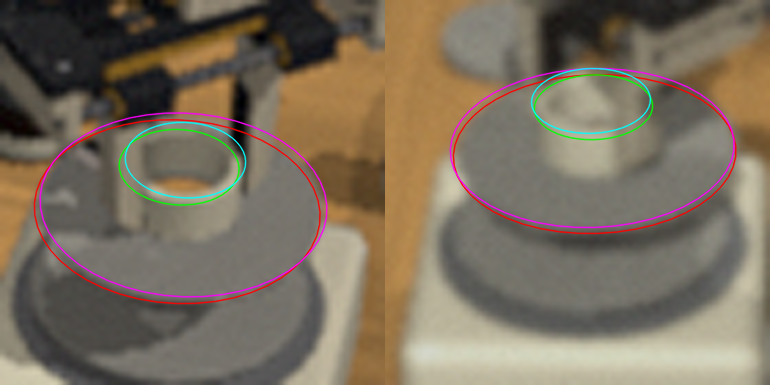

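Request:
move_arm([
  [0,0.05,0,0,0,0,-1],
  [0,0.05,0.1,0,0,0,-1],
  [0,0.05,0.2,0,0,0,-1],
  [0,0.05,0.25,0,0,0,-1],
  [0,0.05,0.25,0,0,0,-1],
], squeeze=45)

```text
t: 7.35
tool_pos: [0.6223, 0.0381, 0.1316]
orientation: [-2.899, -1.206, 0.005]
force: [0.5, 0.0, -1.3]
opening: 0.0559
```

```bash
python3 snap.py w7 s7 d7
python3 - <<'E'
from h import *
c=load("w7")
cv2.imwrite("pics/z7.png",cv2.resize(c["frame"][100:280,135:375,::-1],None,fx=3.3,fy=3.3,interpolation=cv2.INTER_CUBIC))
X=[circ(.6217,.0374,.104,.07),circ(.6217,.0374,.124,.07),circ(.6217,.0374,.15,.029)]
cv2.imwrite("pics/ov7.png",np.hstack([draw(load("s7"),X,(245,170,315,240),5.5),draw(load("d7"),X,(205,180,275,250),5.5)]))
E
```

```text
7.5 [0.62361704 0.0380459  0.13373718] [2.90052729e+00 1.20679500e+00 1.52160159e-04] [ 0.74231119  0.05561668 -2.25961769] 0.05582570673777291 [-2.11151755e-02  2.48355354e-01  1.51183014e+00  1.13828099e-05
  1.38130622e+00  7.61129889e-01]
```

View pics/z7.png

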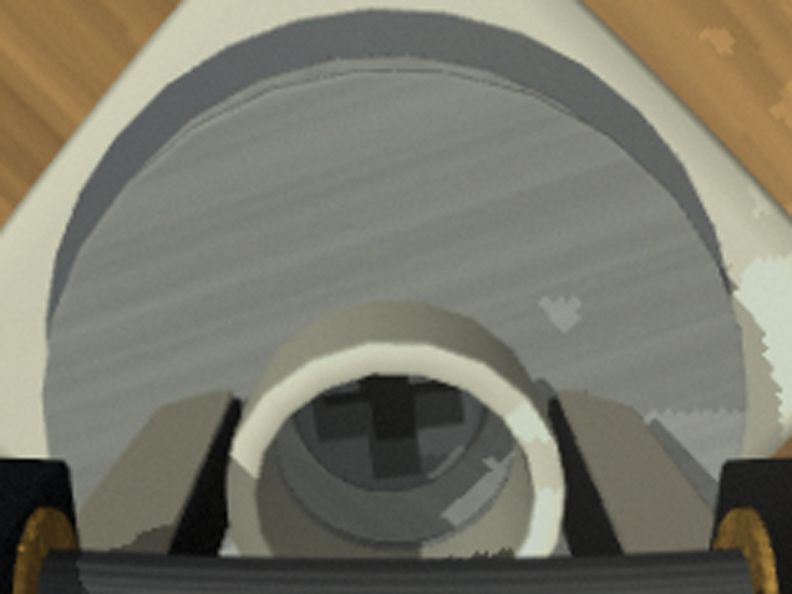

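View pics/ov7.png

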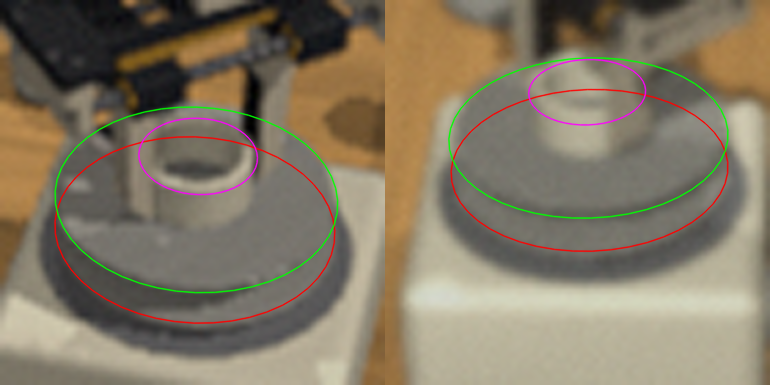

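Run:
```python
from disctilt import *
c=load("w7")
f=lambda l:np.array(l,float)/3.3+[135,100]-.35
x=fitdisc(c,f([(45,400),(48,335),(90,235),(190,131),(385,72),(620,140),(720,265),(742,330),(745,400)]),f([(397,342),(228,480),(565,480)]))
o=x[:3]+read_state()["tool_pos"]
M=np.zeros(3)
for r,z in((.07,.004),(.029,.03)): pass
cv2.imwrite("pics/ov7w.png",draw(c,[circ(o[0],o[1],o[2]+.004,.07),circ(.6217,.0374,.104,.07),circ(.6217,.0374,.114,.019),circ(o[0],o[1],o[2]+.03,.029)],(135,100,375,280),3.3,True))
```

```text
centre-TCP (tool x,-y,up) mm [ -4.   -0.7 -14.5] world [0.6213 0.0347 0.1192] tilt deg [ 0.4 -2.3] res [0.  0.7 0.4 0.3 0.9 0.7 0.4 0.5 0.4 0.5 0.3 0.6]
```

View pics/ov7w.png

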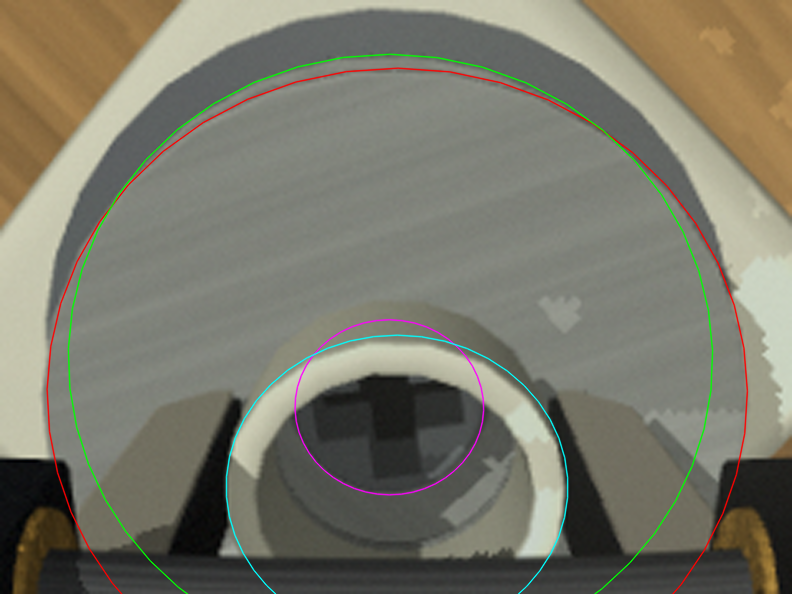

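Request:
move_arm([
  [0.02,-0.015,0,0,0,0,-1],
  [0.02,-0.015,0.06,0,0,0,-1],
  [0.02,-0.015,0.1,0,0,0,-1],
  [0.02,-0.015,0.1,0,0,0,-1],
])

```text
t: 7.9
tool_pos: [0.6232, 0.0406, 0.1225]
orientation: [-2.9, -1.207, 0.002]
force: [0.8, 0.3, -2.8]
opening: 0.0567
```

Request:
move_arm([
  [0,0,0.02,0,0,0,-1],
  [0,0,0.03,0,0,0,-1],
  [0,0,0.03,0,0,0,-1],
])

```text
t: 8.2
tool_pos: [0.6238, 0.0405, 0.1205]
orientation: [-2.901, -1.207, 0.0]
force: [-0.8, 0.1, -1.7]
opening: 0.0561
```

Request:
move_arm([
  [0,0,0.01,0,0,0,-1],
  [0,0,0.02,0,0,0,-1],
  [0,0,0.02,0,0,0,-1],
])

```text
t: 8.5
tool_pos: [0.6238, 0.0405, 0.1185]
orientation: [-2.9, -1.207, 0.0]
force: [-0.4, 0.0, -2.3]
opening: 0.0561
```

Request:
move_arm([
  [0,0,0.01,0,0,0,-1],
  [0,0,0.02,0,0,0,-1],
  [0,0,0.02,0,0,0,-1],
])

```text
t: 8.8
tool_pos: [0.6238, 0.0406, 0.1164]
orientation: [-2.9, -1.207, 0.0]
force: [0.0, 1.3, -1.1]
opening: 0.0562
```

```bash
python3 snap.py w8
python3 - <<'E'
from h import *
c=load("w8")
cv2.imwrite("pics/z8.png",cv2.resize(c["frame"][100:280,135:375,::-1],None,fx=3.3,fy=3.3,interpolation=cv2.INTER_CUBIC))
E
```

```text
8.85 [0.62377516 0.04054375 0.11648137] [-2.90043941e+00 -1.20685227e+00  3.81378282e-04] [-0.3272515   0.11176563 -1.38449551] 0.0563251743469661 [-1.70847478e-02  2.64039243e-01  1.52597188e+00 -1.53166077e-05
  1.35183991e+00  7.65110633e-01]
```

View pics/z8.png

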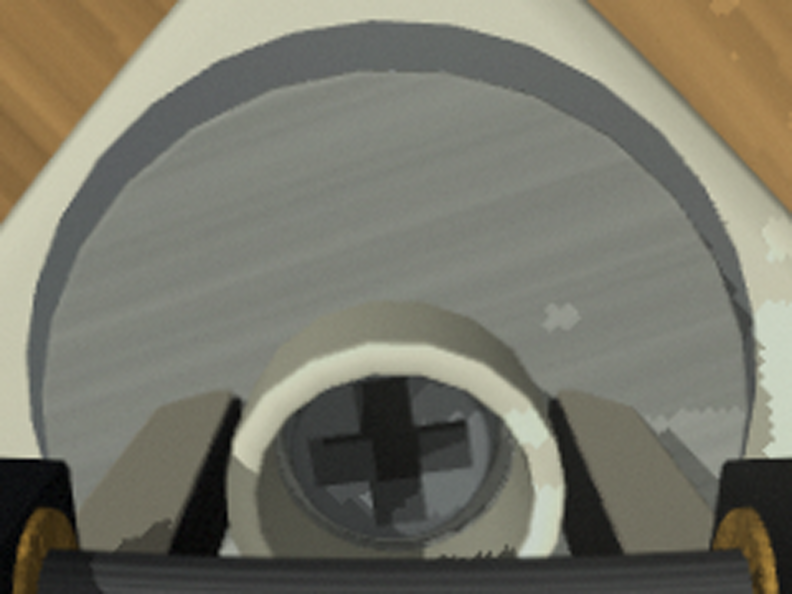

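Request:
move_arm([
  [0,0,0.01,0,0,0,-1],
  [0,0,0.02,0,0,0,-1],
  [0,0,0.02,0,0,0,-1],
])

```text
t: 9.15
tool_pos: [0.6238, 0.0405, 0.1144]
orientation: [-2.9, -1.207, 0.0]
force: [-0.7, 0.6, -1.0]
opening: 0.0563
```

Request:
move_arm([
  [0,0,0.01,0,0,0,-1],
  [0,0,0.02,0,0,0,-1],
  [0,0,0.02,0,0,0,-1],
])

```text
t: 9.45
tool_pos: [0.624, 0.0406, 0.113]
orientation: [2.9, 1.207, 0.0]
force: [-1.6, -0.0, -1.0]
opening: 0.0562
```

Request:
move_arm([
  [0,0,0.01,0,0,0,-1],
  [0,0,0.02,0,0,0,-1],
  [0,0,0.02,0,0,0,-1],
])

```text
t: 9.75
tool_pos: [0.6241, 0.0406, 0.111]
orientation: [2.9, 1.207, 0.001]
force: [-2.0, -0.6, 5.0]
opening: 0.0561
```

Request:
move_arm([
  [0,0,0.01,0,0,0,-1],
  [0,0,0.02,0,0,0,-1],
  [0,0,0.02,0,0,0,-1],
])

```text
t: 10.05
tool_pos: [0.624, 0.0406, 0.1089]
orientation: [2.9, 1.207, 0.001]
force: [-2.5, 0.2, 5.6]
opening: 0.0563
```

```bash
python3 snap.py w9 s9 d9
python3 - <<'E'
from h import *
c=load("w9")
cv2.imwrite("pics/z9.png",cv2.resize(c["frame"][100:280,135:375,::-1],None,fx=3.3,fy=3.3,interpolation=cv2.INTER_CUBIC))
X=[circ(.6217,.0374,.104,.07),circ(.6217,.0374,.108,.07),circ(.6217,.0374,.134,.029)]
cv2.imwrite("pics/ov9.png",np.hstack([draw(load("s9"),X,(245,170,315,240),5.5),draw(load("d9"),X,(205,180,275,250),5.5)]))
E
```

```text
10.2 [0.62403707 0.04052536 0.10896654] [2.90037385e+00 1.20679333e+00 5.61975683e-04] [-2.23333501  0.1830392   5.19005586] 0.05605686420024722 [-1.71068774e-02  2.70814712e-01  1.53223752e+00 -1.56986912e-05
  1.33814340e+00  7.65107398e-01]
```

View pics/z9.png

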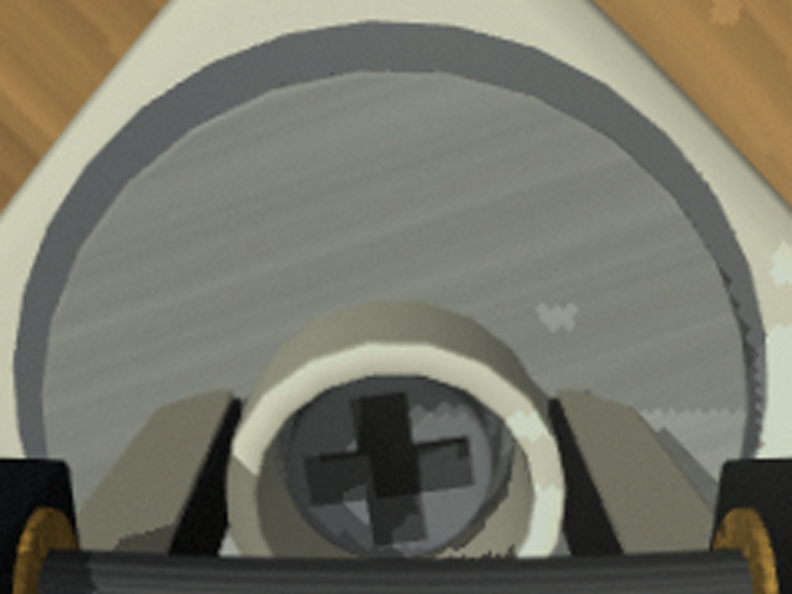

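View pics/ov9.png

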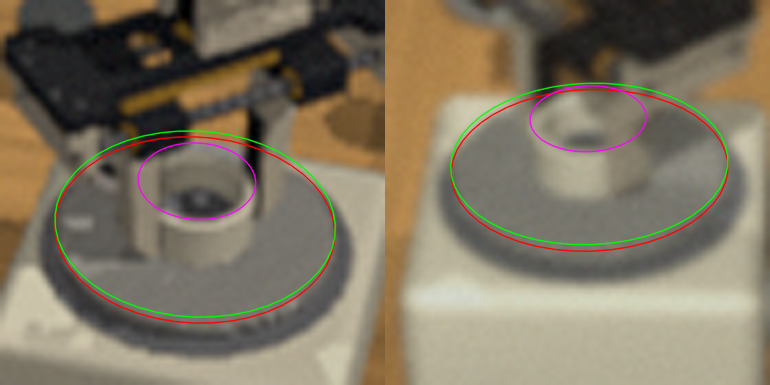

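Request:
move_arm([
  [0,0,-0.02,0,0,0,-1],
  [0,0,-0.02,0,0,0,-1],
  [0,0,-0.02,0,0,0,0.6],
  [0,0,-0.02,0,0,0,1],
  [0,0,-0.02,0,0,0,1],
  [0,0,-0.02,0,0,0,1],
])

```text
t: 10.8
tool_pos: [0.6237, 0.0405, 0.1102]
orientation: [-2.9, -1.207, 0.001]
force: [0.6, -0.6, -0.6]
opening: 0.0838
```

Request:
move_arm([
  [0,0,-0.3,0,0,0,1],
  [0,0,-0.6,0,0,0,1],
  [-0.4,0,-1,0,0,0,1],
  [-0.8,0,-1,0,0,0,1],
  [-0.8,0,-1,0,0,0,1],
])

```text
t: 11.3
tool_pos: [0.5659, -0.019, 0.2124]
orientation: [2.9, 1.203, 0.001]
force: [0.3, -0.0, 0.9]
opening: 0.093
```

```bash
python3 snap.py w10
python3 - <<'E'
from h import *
c=load("w10");H=(.6217,.0374)
u=proj(c,[[*H,.114]],True)[0]; x,y=int(u[0])-110,max(0,int(u[1])-90)
X=[circ(*H,.108,.07),circ(*H,.134,.029),circ(*H,.134,.023)]
print(x,y); cv2.imwrite("pics/ov10.png",draw(c,X,(x,y,x+220,y+165),3.6,True))
x,y=int(u[0])-45,int(u[1])-35; print(x,y); cv2.imwrite("pics/z10.png",draw(c,[],(x,y,x+90,y+70),8,True))
E
```

```text
11.35 [ 0.56682338 -0.01766187  0.21157862] [2.90099206e+00 1.20316934e+00 1.91864822e-03] [ 1.21225199 -0.21402007 -0.33715054] 0.09347548383642118 [-1.21381531e-01  4.34893654e-02  1.59303712e+00 -2.62492748e-04
  1.50351455e+00  6.63128561e-01]
141 13
206 68
```

View pics/ov10.png

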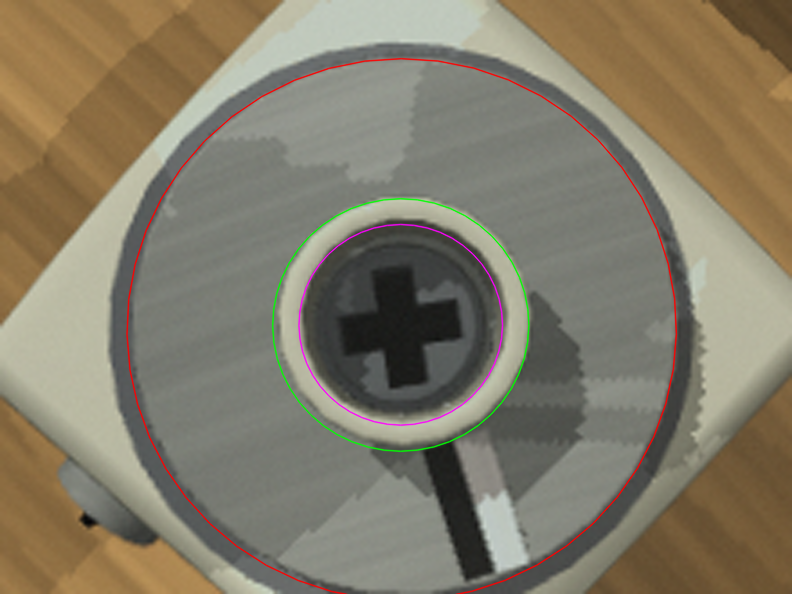

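View pics/z10.png

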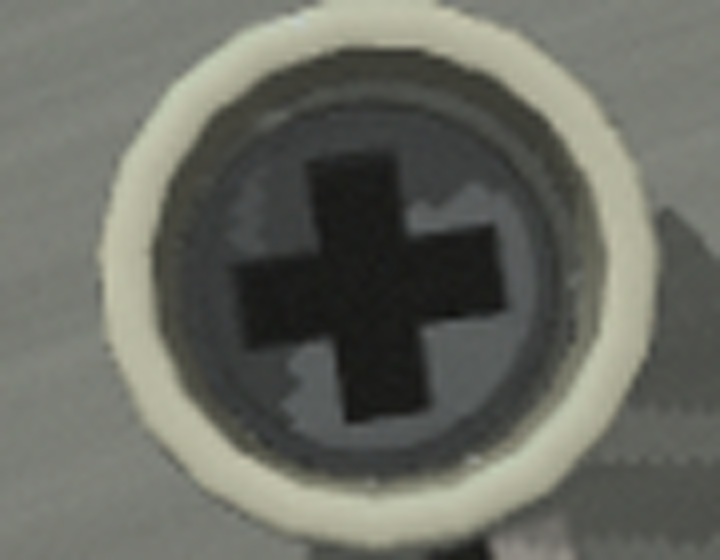

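```bash
python3 - <<'E'
from fit import *
c=load("w10")
pc=np.array([(308,158),(395,150),(405,238),(497,226),(507,308),(416,322),(430,412),(344,422),(333,338),(243,350),(235,268),(320,258)])/8+[206,68]-.5*(1-1/8)
L=np.array([(-5,15),(5,15),(5,5),(15,5),(15,-5),(5,-5),(5,-15),(-5,-15),(-5,-5),(-15,-5),(-15,5),(-5,5)])/1000
p,e=fit(c,L,pc,.114,True,[.618,.036,0]); print(p[:2],np.degrees(p[2])%90,e.round(1))
for r,z,pts in ((.029,.134,[(100,262),(655,262),(378,545)]),(.07,.108,[])):
  q=np.array(pts)/8+[206,68]-.44
  g=lambda v: np.array([np.hypot(*(proj(c,circ(v[0],v[1],z,r,720),True)-u).T).min() for u in q]) if len(q) else [0]
  if len(q): print("neck",least_squares(g,[.6217,.0374],diff_step=1e-4).x)
E
python3 go.py .44 -.36 .21 -30
```

```text
[0.62149772 0.03727657] 53.27567087130336 [0.5 0.3 0.4 0.3 0.6 0.6 0.5 0.6 0.3 0.2 0.9 1.1]
neck [0.62348933 0.03794791]
t 11.35 yaw 45.05 shift/10cm [-3.319  1.521  0.015] F [ 1.2 -0.2 -0.3] op 0.0935 pos [ 0.5668 -0.0177  0.2116]
turn/180 [ 2.00e-04 -5.00e-04  4.17e-01]Traceback (most recent call last):
  File "<stdin>", line 7, in <module>
ValueError: operands could not be broadcast together with shapes (0,) (2,)
```

Request:
move_arm([
  [-0.45,0.22,0,0,0,0,1],
  [-0.9,0.45,0,0,0,0,1],
  [-0.9,0.45,0,0,0,0,1],
])

```text
t: 11.65
tool_pos: [0.5349, -0.116, 0.2101]
orientation: [2.902, 1.2, -0.003]
force: [-0.0, 1.0, 1.0]
opening: 0.0927
```

Request:
move_arm([
  [-0.45,0.22,0,0,0,0,1],
  [-0.9,0.45,0,0,0,0,1],
  [-0.9,0.45,0,0,0,0,1],
])

```text
t: 11.95
tool_pos: [0.5033, -0.2114, 0.2101]
orientation: [2.902, 1.2, -0.002]
force: [-0.4, 0.4, 0.0]
opening: 0.0931
```

Request:
move_arm([
  [-0.45,0.22,0,0,0,0,1],
  [-0.9,0.45,0,0,0,0,1],
  [-0.9,0.45,0,0,0,0,1],
  [-0.9,0.45,0,0,0,0,1],
])

```text
t: 12.35
tool_pos: [0.4732, -0.3028, 0.2099]
orientation: [-2.901, -1.203, -0.0]
force: [0.3, 0.5, -0.6]
opening: 0.0928
```

```bash
python3 snap.py w11
```

```text
12.4 [ 0.47359353 -0.30192483  0.21003873] [-2.89952823e+00 -1.20582468e+00 -4.23039546e-04] [-0.09005204  1.09110529 -0.54250225] 0.09305860667427514 [-6.59438387e-01  3.20054071e-02  1.60762274e+00  8.91719542e-04
  1.50298349e+00  1.23074090e-01]
```

View pics/w11.png

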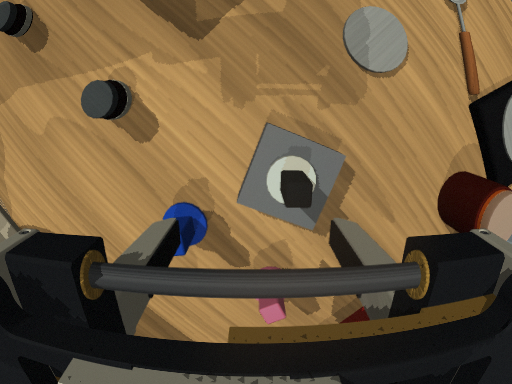

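The stem (white collar, black handle) stands in the caddy at (293,183). Blue (185,230) and pink (270,300) are decoys. Enlarging it to find its yaw.

Run:
```python
from h import *
c=load("w11")
im=c["frame"][140:220,250:350,::-1].astype(float); im=np.clip((im/255)**.5*255,0,255).astype(np.uint8)
cv2.imwrite("pics/z11.png",cv2.resize(im,None,fx=7,fy=7,interpolation=cv2.INTER_CUBIC))
```

```text
(no output)
```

View pics/z11.png

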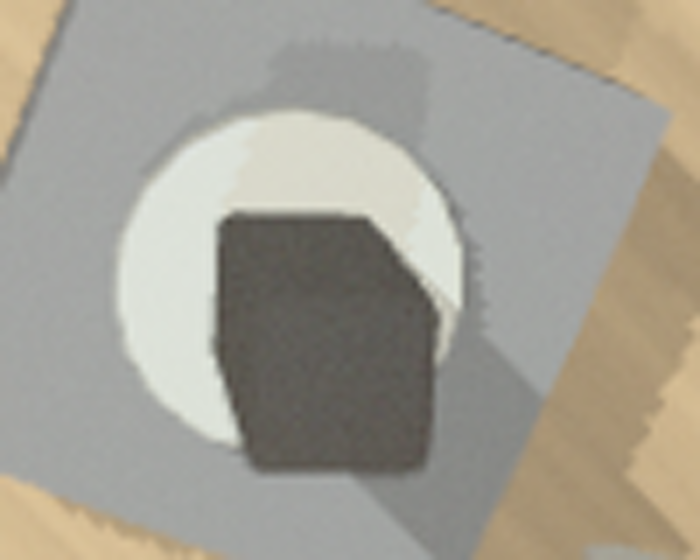

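```bash
cat > fitstem.py <<'E'
from h import *
from scipy.optimize import least_squares
def hull(c,p,z0,fish=True):
    x,y,a,dx,dy=p
    P=np.r_[sq(x,y,z0+.038,.026,a),sq(x+dx,y+dy,z0+.098,.026,a)]
    return cv2.convexHull(np.float32(proj(c,P,fish)))
def fitstem(c,hexa,coll,z0,fish=True,tilt=True,x0=(.497,-.338)):
    best=None
    for a0 in np.radians(np.arange(0,90,15)):
        def res(p):
            q=np.r_[p,[0,0]] if len(p)==3 else p
            h=hull(c,q,z0,fish)
            r=[cv2.pointPolygonTest(h,(float(u[0]),float(u[1])),True) for u in hexa]
            cc=proj(c,circ(q[0],q[1],z0+.038,.029,720),fish)
            r+=[np.hypot(*(cc-u).T).min() for u in coll]
            return np.array(r)
        s=least_squares(res,[*x0,a0]+([0,0] if tilt else []),x_scale=[.01,.01,.2]+([.005,.005] if tilt else []),diff_step=1e-4)
        if best is None or s.cost<best.cost: best=s
    p=best.x; print("xy",p[:2].round(4),"yaw%90",round(np.degrees(p[2])%90,2),"tilt(mm at top)",(p[3:]*1000).round(1),"cost",round(best.cost,2),"res",best.fun.round(1)); return p
E
python3 - <<'E'
from fitstem import *
c=load("w11")
f=lambda l:np.array(l,float)/7+[250,140]-.43
hexa=[(219,225),(217,280),(214,335),(222,370),(236,420),(247,460),(270,473),(340,472),(410,471),(430,450),(434,390),(438,330),(425,290),(400,255),(375,220),(340,213),(290,212),(240,212)]
coll=[(117,280),(135,200),(180,145),(295,110),(370,127),(440,190),(463,260),(130,350),(175,415),(225,443)]
for t in (0,1):
  p=fitstem(c,f(hexa),f(coll),.010,tilt=bool(t))
q=np.r_[p,0,0][:5]
cv2.imwrite("pics/ov11.png",draw(c,[hull(c,q,.01).reshape(-1,2)*0+0,] if 0 else [sq(q[0],q[1],.048,.026,q[2]),sq(q[0]+q[3],q[1]+q[4],.108,.026,q[2]),circ(q[0],q[1],.048,.029)],(250,140,350,220),7,True))
E
python3 go.py .497 -.338 .21
```

```text
xy [ 0.5002 -0.3372] yaw%90 46.99 tilt(mm at top) [] cost 7.8 res [1.1 0.7 0.2 1.  0.8 0.7 1.2 1.  0.7 1.  0.6 0.2 1.6 1.2 0.8 1.  0.7 0.5
 0.5 0.3 0.5 0.1 0.1 0.2 0.3 0.5 0.2 0.3]
xy [ 0.5003 -0.3377] yaw%90 48.47 tilt(mm at top) [-0.   1.7] cost 5.22 res [ 1.   0.4 -0.3  0.6  0.7  0.8  0.6  0.1 -0.4  0.4 -0.2 -0.8  1.   1.1
  0.8  0.9  0.3 -0.   0.1  0.7  1.   0.2  0.1  0.3  0.6  0.3  0.2  0.4]
t 12.4 yaw 45.16 shift/10cm [-0.091  0.42  -0.   ] F [-0.1  1.1 -0.5] op 0.0931 pos [ 0.4736 -0.3019  0.21  ]
```

View pics/ov11.png

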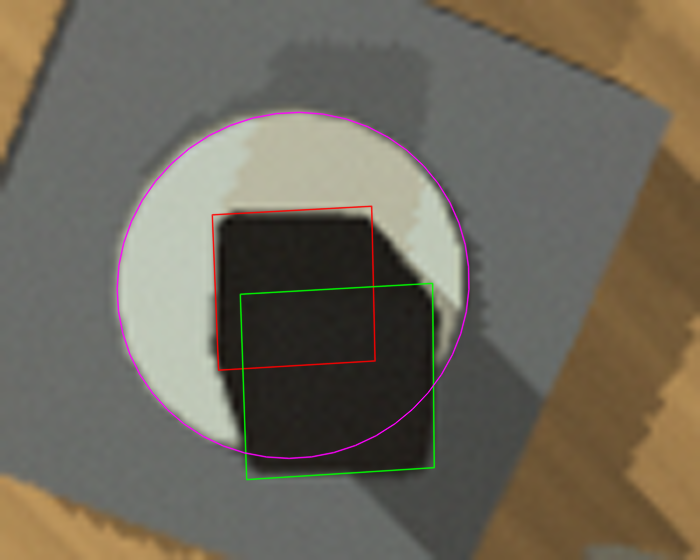

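Run:
```python
from h import *
c=load("w1")
print("blue",onplane(c,(195,137),.034,True),"pink",onplane(c,(310,146),.034,True))
```

```text
blue [ 0.36808979 -0.29026237  0.034     ] pink [ 0.38183364 -0.42737697  0.034     ]
```

Request:
move_arm([
  [-0.06,0.4,0,0,0,0,1],
  [-0.06,0.44,0,0,0,0,1],
  [-0.06,0.44,0.2,0,0,0,1],
  [-0.06,0.44,0.4,0,0,0,1],
  [-0.06,0.44,0.4,0,0,0,1],
  [-0.06,0.44,0.4,0,0,0,1],
])

```text
t: 13.0
tool_pos: [0.5005, -0.3366, 0.1708]
orientation: [-2.899, -1.209, 0.0]
force: [-0.8, 0.3, 0.7]
opening: 0.0926
```

```bash
python3 snap.py w12;python3 go.py .5003 -.3375 .056 45.5
python3 - <<'E'
from h import *
c=load("w12");q=(.5003,-.3375,np.radians(45.7))
im=draw(c,[sq(q[0],q[1],.048,.026,q[2]),sq(q[0],q[1],.108,.026,q[2]),circ(q[0],q[1],.048,.029)],(150,120,370,280),3.5,True)
cv2.imwrite("pics/ov12.png",np.clip((im/255.)**.6*255,0,255).astype(np.uint8))
E
```

```text
13.05 [ 0.50080043 -0.33732608  0.17178567] [2.89899180e+00 1.20848530e+00 1.05219361e-03] [ 0.61787004 -0.60604257  0.38634693] 0.092701968094263 [-6.77795848e-01  1.64752897e-01  1.53630193e+00  2.09233713e-04
  1.43951674e+00  1.03054705e-01]
t 13.05 yaw 45.26 shift/10cm [-0.005 -0.003  1.158] F [ 0.6 -0.6  0.4] op 0.0927 pos [ 0.5008 -0.3373  0.1718]
turn/180 [ 0.0003 -0.0001 -0.0013]
```

View pics/ov12.png

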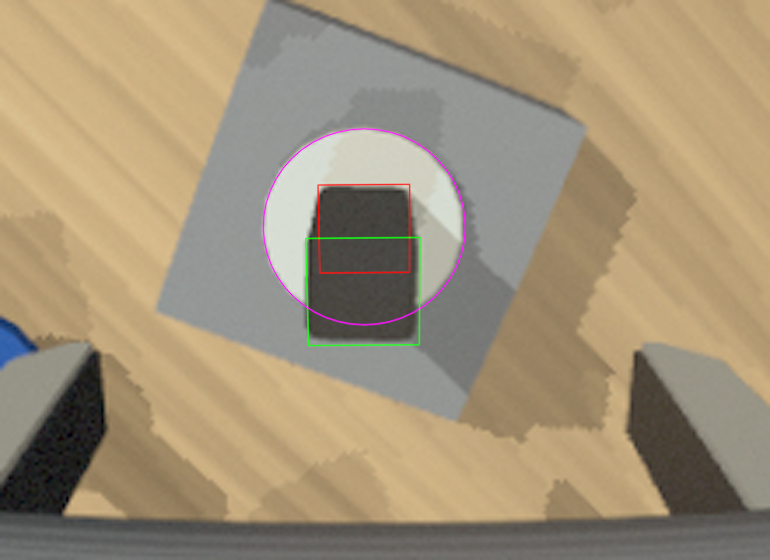

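Request:
move_arm([
  [0,0,0.4,0,0,0,1],
  [0,0,0.8,0,0,0,1],
  [0,0,0.9,0,0,0,1],
  [0,0,0.9,0,0,0,1],
])

```text
t: 13.45
tool_pos: [0.4993, -0.3372, 0.0799]
orientation: [-2.898, -1.206, 0.002]
force: [1.1, 0.5, 0.5]
opening: 0.0933
```

Request:
move_arm([
  [0,0,0.15,0,0,0,1],
  [0,0,0.25,0,0,0,1],
  [0,0,0.25,0,0,0,1],
])

```text
t: 13.75
tool_pos: [0.4995, -0.3378, 0.0548]
orientation: [-2.9, -1.206, 0.001]
force: [-0.1, -0.1, 0.0]
opening: 0.0928
```

```bash
python3 go.py .5003 -.3375 .056 45.5
```

```text
t 13.75 yaw 45.18 shift/10cm [ 0.008  0.003 -0.012] F [-0.1 -0.1  0. ] op 0.0928 pos [ 0.4995 -0.3378  0.0548]
turn/180 [-0.0004  0.     -0.0018]
```

Request:
move_arm([
  [0,0,0,0,0,0,-1],
  [0,0,0,0,0,0,-1],
  [0,0,0,0,0,0,-1],
  [0,0,0,0,0,0,-1],
  [0,0,0,0,0,0,-1],
  [0,0,0,0,0,0,-1],
  [0,0,0,0,0,0,-1],
  [0,0,0,0,0,0,-1],
], squeeze=55)

```text
t: 14.55
tool_pos: [0.4999, -0.3381, 0.0556]
orientation: [-2.9, -1.207, 0.0]
force: [-0.1, 0.1, 0.0]
opening: 0.0336
```

Request:
move_arm([
  [0,0,-0.3,0,0,0,-1],
  [0,0,-0.6,0,0,0,-1],
  [0,0,-1,0,0,0,-1],
  [0,0,-1,0,0,0,-1],
])

```text
t: 14.95
tool_pos: [0.5029, -0.3405, 0.1626]
orientation: [2.892, 1.204, 0.008]
force: [0.6, -1.2, -0.3]
opening: 0.0258
```

Request:
move_arm([
  [0,0,-0.3,0,0,0,-1],
  [0,0,-0.6,0,0,0,-1],
  [0,0,-0.6,0,0,0,-1],
])

```text
t: 15.25
tool_pos: [0.5017, -0.3396, 0.2201]
orientation: [2.895, 1.205, 0.005]
force: [0.6, -1.0, -1.7]
opening: 0.0258
```

```bash
python3 snap.py w13 s13;python3 go.py .6215 .0373 .2148 53.3
python3 - <<'E'
from h import *
im=load("w13")["frame"][:,:,::-1]
a=cv2.resize(np.clip((im/255.)**.6*255,0,255).astype(np.uint8)[110:290,135:375],None,fx=1.7,fy=1.7,interpolation=cv2.INTER_CUBIC)
b=draw(load("s13"),[],(140,90,240,190-10),3.4)[:306]
cv2.imwrite("pics/z13.png",np.hstack([a,b]))
E
```

```text
15.35 [ 0.5000913  -0.33825183  0.21531104] [2.89998524e+00 1.20678618e+00 4.64083507e-04] [ 0.28628112  0.01386592 -1.26251599] 0.02510772109839932 [-6.79606676e-01  1.41259123e-01  1.48240185e+00  5.08605786e-06
  1.51732112e+00  1.02512861e-01]
t 15.35 yaw 45.19 shift/10cm [ 3.52  -1.786  0.004] F [ 0.3  0.  -1.3] op 0.0251 pos [ 0.5001 -0.3383  0.2153]
turn/180 [ 0.0002 -0.     -0.0451]
```

View pics/z13.png

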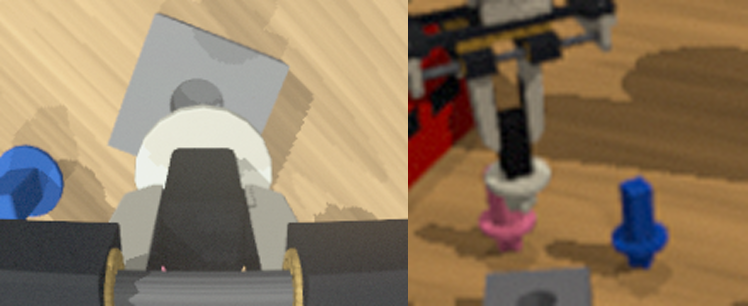

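Run:
```python
from h import *
c=load("w13")
im=c["frame"][165:275,200:310,::-1]
cv2.imwrite("pics/z13b.png",cv2.resize(np.clip((im/255.)**.6*255,0,255).astype(np.uint8),None,fx=5.4,fy=5.4,interpolation=cv2.INTER_CUBIC))
```

```text
(no output)
```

View pics/z13b.png

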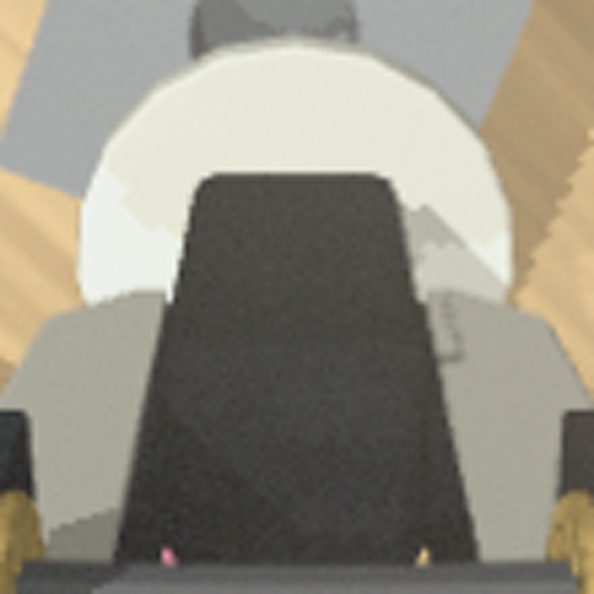

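```bash
cat > heldstem.py <<'E'
from h import *
from scipy.optimize import least_squares
def held(c,st,coll,corn,dz0=-.007,edges=None,tilt=True):
    p0=st["tool_pos"]; r0=R.from_rotvec(st["orientation"]).as_matrix(); B=np.c_[r0[:,0],-r0[:,1],-r0[:,2]]
    t=np.linspace(0,2*np.pi,721)
    def place(L,p):
        M=B@R.from_rotvec([p[3],p[4],0]).as_matrix(); return np.asarray(L)@M.T+p0+B@p[:3]
    def res(p):
        if len(p)==3: p=np.r_[p,0,0]
        a=proj(c,place(np.c_[.029*np.cos(t),.029*np.sin(t),0*t],p),True)
        r=[np.hypot(*(a-q).T).min() for q in coll]
        b=proj(c,place([[.013,.013,0],[.013,-.013,0]],p),True)
        r+=list((b-corn).ravel())
        if edges is not None:
            tp=proj(c,place([[.013,.013,.06],[.013,-.013,.06]],p),True)
            for k in (0,1):
                d=tp[k]-b[k]; n=np.array([-d[1],d[0]])/np.hypot(*d)
                r+=[n@(q-b[k]) for q in edges[k]]
        return np.array(r)
    s=least_squares(res,[0,0,dz0]+([0,0] if tilt else []),diff_step=1e-4,x_scale=[.01,.01,.01]+([.1,.1] if tilt else []))
    print("collar-top centre rel TCP (x,-y,up) mm",(s.x[:3]*1000).round(1),"tilt",np.degrees(s.x[3:]).round(2),"rms",np.sqrt(np.mean(s.fun**2)).round(2),s.fun.round(1)); return s.x
E
python3 - <<'E'
from heldstem import *
from plant import read_state
c=load("w13");st=read_state()
f=lambda l:np.array(l,float)/5.4+[200,165]-.41
coll=f([(78,265),(85,215),(108,150),(180,80),(240,50),(295,42),(365,55),(430,95),(485,150),(508,220),(512,270)])
corn=f([(197,177),(392,177)])
ed=[f([(180,265),(150,400),(118,550)]),f([(412,265),(440,390),(473,550)])]
for t in (0,1):
  held(c,st,coll,corn,tilt=bool(t)); held(c,st,coll,corn,edges=ed,tilt=bool(t))
print(st["orientation"],st["tool_pos"])
E
```

```text
collar-top centre rel TCP (x,-y,up) mm [  0.8  -3.8 -28.9] tilt [] rms 0.76 [ 0.2  0.7  0.1  0.   1.1  1.3  0.8  0.3  0.3  0.5  0.2 -0.4 -1.3  0.6
 -1.4]
collar-top centre rel TCP (x,-y,up) mm [  0.4  -3.5 -30.2] tilt [] rms 0.8 [ 0.4  0.9  0.2  0.1  1.1  1.5  1.1  0.1  0.8  0.2  0.4 -0.6 -1.3  0.1
 -1.4 -0.8 -0.1  0.5  0.5  0.6  1.3]
collar-top centre rel TCP (x,-y,up) mm [  0.5  -3.8 -28.1] tilt [0.53 8.98] rms 0.68 [ 0.3  0.6  0.2  0.   0.9  1.1  0.7  0.3  0.5  0.3  0.4 -0.2 -1.1  0.5
 -1.3]
collar-top centre rel TCP (x,-y,up) mm [  0.7  -3.8 -29.5] tilt [-0.36 -0.65] rms 0.68 [ 0.   0.6  0.2  0.1  1.1  1.4  0.9  0.3  0.3  0.4  0.1 -0.3 -1.3  0.6
 -1.4 -0.7 -0.2  0.1  0.5  0.  -0. ]
[2.89998524e+00 1.20678618e+00 4.64083507e-04] [ 0.5000913  -0.33825183  0.21531104]
```

Run:
```python
from h import *
import pickle
from plant import *
c=read_camera("wrist"); st=read_state(); pickle.dump(c,open("w14.pkl","wb")); pickle.dump(st,open("st14.pkl","wb"))
Rm=cv2.Rodrigues(c["rvec"])[0];o=-Rm.T@c["tvec"]; B=R.from_rotvec(st["orientation"]).as_matrix()
print("cam in tool",B.T@(o-st["tool_pos"]),st["tool_pos"])
for n,p,rv in (("w10",[.56682,-.01766,.21158],[2.90099,1.20317,.00192]),("w13",[.50009,-.33825,.21531],[2.9,1.2068,.0005]),("w12",[.5008,-.33733,.17179],[2.89899,1.208485,.00105])):
    d=load(n);Rm=cv2.Rodrigues(d["rvec"])[0];o=-Rm.T@d["tvec"];print(n,R.from_rotvec(rv).as_matrix().T@(o-p))
im=c["frame"][165:275,200:310,::-1]
cv2.imwrite("pics/z14.png",cv2.resize(np.clip((im/255.)**.6*255,0,255).astype(np.uint8),None,fx=5.4,fy=5.4,interpolation=cv2.INTER_CUBIC))
```

```text
cam in tool [ 0.07191674  0.00186415 -0.16747613] [ 0.49946685 -0.33777685  0.21400054]
w10 [ 0.07039033  0.00166029 -0.16687475]
w13 [ 0.07198891  0.00249873 -0.17097309]
w12 [ 0.07213518  0.00101517 -0.16510497]
```

View pics/z14.png

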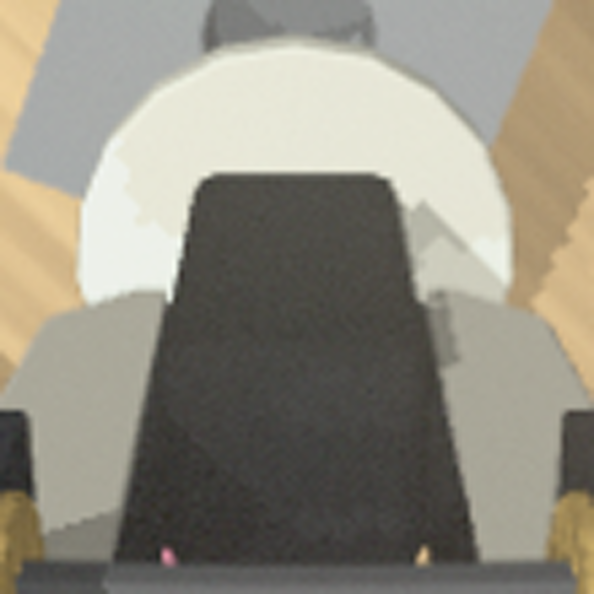

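```bash
python3 - <<'E'
from heldstem import *
c=load("w14");st=load("st14")
f=lambda l:np.array(l,float)/5.4+[200,165]-.41
coll=f([(78,265),(85,215),(108,150),(180,80),(240,50),(295,40),(365,52),(430,92),(485,148),(510,220),(513,270)])
corn=f([(192,174),(396,174)])
ed=[f([(180,265),(150,400),(118,550)]),f([(412,265),(440,390),(473,550)])]
for t in (0,1):
  p=held(c,st,coll,corn,tilt=bool(t)); p=held(c,st,coll,corn,edges=ed,tilt=bool(t))
E
python3 go.py .6215 .0373 .22 53.3
```

```text
collar-top centre rel TCP (x,-y,up) mm [  1.   -2.4 -32. ] tilt [] rms 0.69 [ 0.2  0.8  0.3  0.3  0.7  1.3  1.   0.3  0.1  0.4  0.2  0.6 -1.1  0.
 -1.2]
collar-top centre rel TCP (x,-y,up) mm [  0.6  -2.3 -33.4] tilt [] rms 0.71 [ 0.1  0.7  0.2  0.2  0.8  1.5  1.2  0.1  0.5  0.1  0.3  0.6 -1.  -0.3
 -1.1 -0.8 -0.4 -0.1  0.7  0.6  1. ]
collar-top centre rel TCP (x,-y,up) mm [  0.8  -2.3 -30.7] tilt [-2.12  8.79] rms 0.62 [ 0.3  0.7  0.1  0.4  0.5  1.1  0.9  0.1  0.4  0.3  0.6  0.7 -1.  -0.1
 -0.8]
collar-top centre rel TCP (x,-y,up) mm [  0.9  -2.4 -32.5] tilt [-0.19 -0.94] rms 0.63 [ 0.   0.7  0.2  0.2  0.8  1.4  1.   0.2  0.1  0.3  0.1  0.7 -1.1  0.
 -1.1 -0.7 -0.2  0.2  0.7  0.1 -0.1]
t 15.4 yaw 45.18 shift/10cm [ 3.521 -1.778 -0.058] F [-0.2  0.7 -1.9] op 0.0257 pos [ 0.4995 -0.3378  0.214 ]
turn/180 [-0.0006  0.     -0.0451]
```

Request:
move_arm([
  [0.2,-0.1,-0.1,0,0,-0.02,-1],
  [0.5,-0.25,-0.15,0,0,-0.045,-1],
  [0.9,-0.45,-0.15,0,0,-0.045,-1],
  [0.9,-0.45,-0.15,0,0,-0.045,-1],
])

```text
t: 15.8
tool_pos: [0.532, -0.2376, 0.2283]
orientation: [-2.801, -1.413, 0.001]
force: [-0.5, -0.8, -1.5]
opening: 0.0254
```

```bash
python3 go.py .6192 .038 .225 53.3
```

```text
t 15.8 yaw 53.52 shift/10cm [ 2.734 -0.938  0.041] F [-0.5 -0.8 -1.5] op 0.0254 pos [ 0.532  -0.2376  0.2283]
turn/180 [-0.0013 -0.0005  0.0012]
```

Request:
move_arm([
  [0.4,-0.15,0,0,0,0,-1],
  [0.8,-0.28,0,0,0,0,-1],
  [0.95,-0.32,0,0,0,0,-1],
  [0.95,-0.32,0,0,0,0,-1],
])

```text
t: 16.2
tool_pos: [0.5624, -0.1454, 0.2287]
orientation: [-2.804, -1.412, 0.003]
force: [-1.1, -0.4, -0.9]
opening: 0.0257
```

Request:
move_arm([
  [0.4,-0.15,0,0,0,0,-1],
  [0.8,-0.28,0,0,0,0,-1],
  [0.95,-0.32,0,0,0,0,-1],
  [0.95,-0.32,0,0,0,0,-1],
])

```text
t: 16.6
tool_pos: [0.5937, -0.0514, 0.2295]
orientation: [-2.806, -1.411, 0.002]
force: [-0.2, -1.1, -0.6]
opening: 0.0258
```

```bash
python3 go.py .6192 .038 .225 53.3
```

```text
t 16.6 yaw 53.39 shift/10cm [ 0.87  -0.329  0.045] F [-0.2 -1.1 -0.6] op 0.0258 pos [ 0.5937 -0.0514  0.2295]
turn/180 [-0.0004  0.0003  0.0005]
```

Request:
move_arm([
  [0.1,-0.2,0,0,0,0,-1],
  [0.1,-0.33,0,0,0,0,-1],
  [0.1,-0.33,0,0,0,0,-1],
])

```text
t: 16.9
tool_pos: [0.5721, -0.0255, 0.2301]
orientation: [-2.808, -1.408, 0.002]
force: [1.0, -0.5, -1.8]
opening: 0.0254
```

Run:
```python
from h import *
import pickle
from plant import *
c=read_camera("wrist"); st=read_state(); pickle.dump(c,open("w15.pkl","wb")); pickle.dump(st,open("st15.pkl","wb"))
print(st["tool_pos"],proj(c,[[.6215,.0373,.114]],True))
g=lambda im:np.clip((im/255.)**.7*255,0,255).astype(np.uint8)
f=c["frame"][:,:,::-1]
cv2.imwrite("pics/w15.png",g(f))
u=proj(c,[[.6215,.0373,.114]],True)[0].astype(int)
x,y=u[0]-45,u[1]-35;print(x,y)
cv2.imwrite("pics/z15.png",cv2.resize(g(f[y:y+70,x:x+90]),None,fx=8,fy=8,interpolation=cv2.INTER_CUBIC))
```

```text
Traceback (most recent call last):
  File "h.py", line 7, in proj
    p=cv2.fisheye.projectPoints(P[:,None],np.float64(c["rvec"]).reshape(3,1),np.float64(c["tvec"]).reshape(3,1),c["K"],np.zeros(4))[0]
      ~~~~~~~~~~~~~~~~~~~~~~~~~^^^^^^^^^^^^^^^^^^^^^^^^^^^^^^^^^^^^^^^^^^^^^^^^^^^^^^^^^^^^^^^^^^^^^^^^^^^^^^^^^^^^^^^^^^^^^^^^^^^^
cv2.error: OpenCV(4.12.0) /io/opencv/modules/calib3d/src/fisheye.cpp:83: error: (-215:Assertion failed) _tvec.getMat().isContinuous() && _rvec.getMat().isContinuous() in function 'projectPoints'
```

Run:
```python
from h import *
c=load("w15"); st=load("st15")
print(st["tool_pos"])
g=lambda im:np.clip((im/255.)**.7*255,0,255).astype(np.uint8)
f=c["frame"][:,:,::-1]
cv2.imwrite("pics/w15.png",g(f))
u=proj(c,[[.6215,.0373,.114]],True)[0].astype(int)
x,y=u[0]-45,u[1]-35;print(x,y)
cv2.imwrite("pics/z15.png",cv2.resize(g(f[y:y+70,x:x+90]),None,fx=8,fy=8,interpolation=cv2.INTER_CUBIC))
```

```text
[ 0.57276612 -0.02594911  0.23031309]
209 67
```

View pics/w15.png

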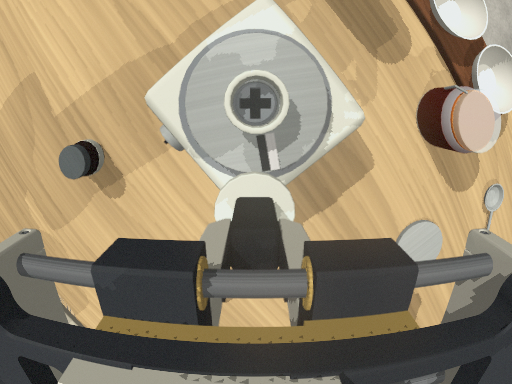

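View pics/z15.png

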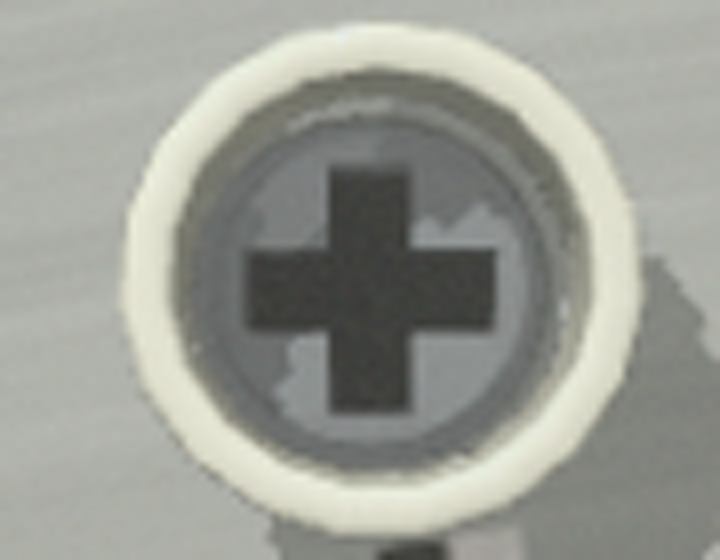

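```bash
python3 - <<'E'
from h import *
c=load("w15"); st=load("st15"); B=R.from_rotvec(st["orientation"]).as_matrix()
h=onplane(c,(254.8,102.8),.114,True); print(h,"rel tool mm",1000*B.T@(h-st["tool_pos"]))
n=onplane(c,(256.1,101.2),.134,True); print(n,"neck rel tool mm",1000*B.T@(n-st["tool_pos"]))
E
python3 go.py .6192 .038 .225 53.3
```

```text
[0.62152408 0.03732756 0.114     ] rel tool mm [ 79.99153817   1.17315748 116.23247904]
[0.62291702 0.03734238 0.134     ] neck rel tool mm [80.81690968  2.28260545 96.23176968]
t 16.95 yaw 53.24 shift/10cm [ 0.79  -0.011  0.052] F [-0.1 -0.2 -1.2] op 0.0256 pos [ 0.5728 -0.0259  0.2303]
turn/180 [ 0.      0.0003 -0.0004]
```

Request:
move_arm([
  [0.3,0,0,0,0,0,-1],
  [0.6,-0.01,0,0,0,0,-1],
  [0.785,-0.01,0,0,0,0,-1],
  [0.785,-0.01,0,0,0,0,-1],
  [0.785,-0.01,0,0,0,0,-1],
  [0.785,-0.01,0,0,0,0,-1],
])

```text
t: 17.55
tool_pos: [0.6192, 0.0376, 0.2304]
orientation: [2.809, 1.407, -0.001]
force: [0.3, -1.1, -1.8]
opening: 0.0257
```

```bash
python3 snap.py w16 s16 d16; python3 go.py .6192 .038 .19 53.3
python3 - <<'E'
from h import *
a=draw(load("s16"),[],(240,140,330,240),4.4);b=draw(load("d16"),[],(195,140,285,240),4.4)
cv2.imwrite("pics/z16.png",np.hstack([a,b]))
E
```

```text
17.7 [0.61921285 0.038198   0.23075147] [2.80866905e+00 1.40699112e+00 3.98269048e-05] [-0.23963157  0.08221677 -1.76261384] 0.02589714119036483 [-2.09032551e-02  1.80389033e-01  1.41103691e+00 -1.79471621e-04
  1.55004342e+00  6.21088770e-01]
t 17.7 yaw 53.22 shift/10cm [-0.002  0.001  0.408] F [-0.2  0.1 -1.8] op 0.0259 pos [0.6192 0.0382 0.2308]
turn/180 [ 0.0001  0.     -0.0005]
```

View pics/z16.png

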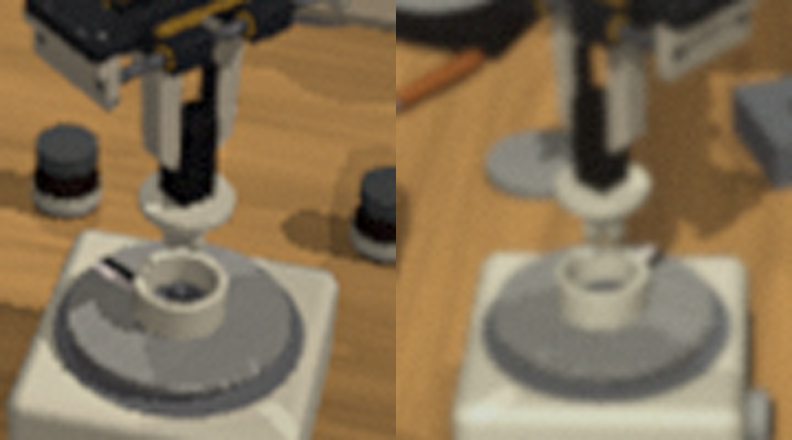

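View pics/w16.png

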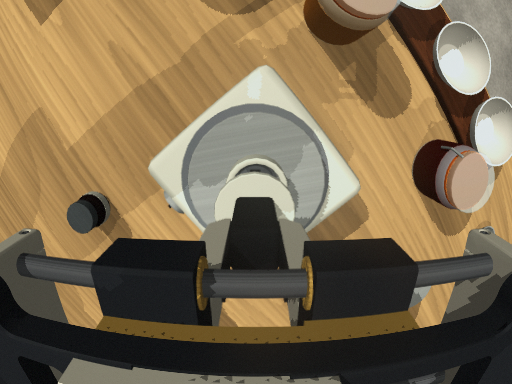

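Run:
```python
from h import *
H=(.6215,.0373)
for cz in (.202,):
  X=lambda:[circ(*H,.134,.029),circ(.6222,.0373,cz,.029),circ(*H,.108,.07)]
  b=[draw(load(n),X(),bx,8) for n,bx in (("s16",(258,175,308,225)),("d16",(220,170,270,220)))]
cv2.imwrite("pics/ov16.png",np.hstack(b))
```

```text
(no output)
```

View pics/ov16.png

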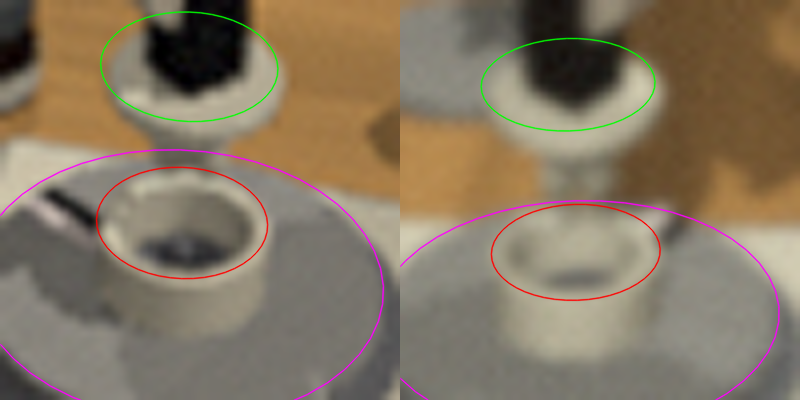

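Request:
move_arm([
  [0,0,0.15,0,0,0,-1],
  [0,0,0.3,0,0,0,-1],
  [0,0,0.36,0,0,0,-1],
  [0,0,0.36,0,0,0,-1],
])

```text
t: 18.1
tool_pos: [0.6179, 0.0393, 0.1919]
orientation: [-2.806, -1.408, 0.006]
force: [-0.1, -0.1, -1.3]
opening: 0.0254
```

Request:
move_arm([
  [0,0,0.03,0,0,0,-1],
  [0,0,0.06,0,0,0,-1],
  [0,0,0.06,0,0,0,-1],
])

```text
t: 18.4
tool_pos: [0.6194, 0.0393, 0.1885]
orientation: [2.808, 1.409, 0.0]
force: [0.2, 0.3, -0.8]
opening: 0.0256
```

Request:
move_arm([
  [0,0,0.02,0,0,0,-1],
  [0,0,0.04,0,0,0,-1],
  [0,0,0.04,0,0,0,-1],
])

```text
t: 18.7
tool_pos: [0.6192, 0.0393, 0.1843]
orientation: [-2.808, -1.409, 0.001]
force: [0.1, 0.9, -1.6]
opening: 0.0255
```

Request:
move_arm([
  [-0.01,0.008,0.01,0,0,0,-1],
  [-0.01,0.008,0.03,0,0,0,-1],
  [-0.01,0.008,0.03,0,0,0,-1],
])

```text
t: 19.0
tool_pos: [0.6192, 0.0379, 0.1812]
orientation: [-2.808, -1.408, 0.001]
force: [0.7, 0.4, -0.6]
opening: 0.0254
```

Request:
move_arm([
  [0,0,0.02,0,0,0,-1],
  [0,0,0.03,0,0,0,-1],
  [0,0,0.03,0,0,0,-1],
])

```text
t: 19.3
tool_pos: [0.6193, 0.038, 0.1783]
orientation: [-2.808, -1.409, 0.001]
force: [-0.2, 0.0, -1.6]
opening: 0.0257
```

Request:
move_arm([
  [0,0,0.02,0,0,0,-1],
  [0,0,0.03,0,0,0,-1],
  [0,0,0.03,0,0,0,-1],
])

```text
t: 19.6
tool_pos: [0.6193, 0.038, 0.1753]
orientation: [-2.808, -1.409, 0.001]
force: [0.3, -0.4, -1.0]
opening: 0.0257
```

```bash
python3 snap.py w17 s17 d17
python3 - <<'E'
from h import *
a=draw(load("s17"),[],(255,160,310,225),7);b=draw(load("d17"),[],(215,160,270,225),7)
cv2.imwrite("pics/z17.png",np.hstack([a,b]))
E
```

```text
19.75 [0.61946147 0.03798579 0.17571017] [2.80796798e+00 1.40877992e+00 1.39786397e-04] [ 0.38348004 -0.0359189  -2.54135264] 0.02571884881955763 [-2.13504870e-02  2.07723805e-01  1.48066104e+00  5.14175015e-06
  1.45310984e+00  6.19419130e-01]
```

View pics/z17.png

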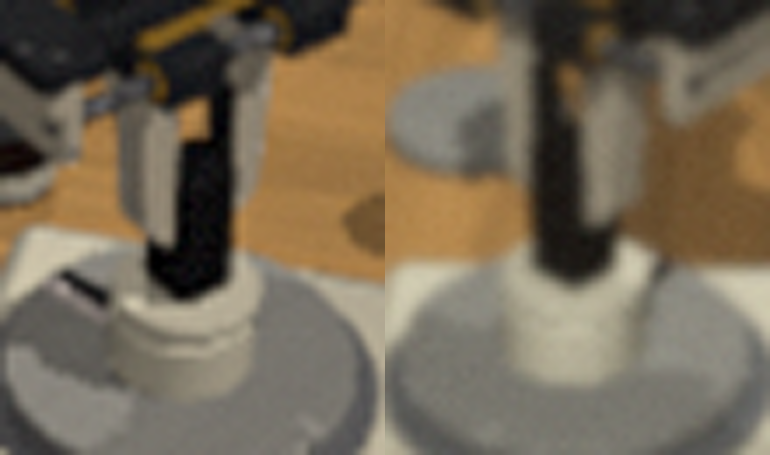

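Request:
move_arm([
  [0,0,0.02,0,0,0,-1],
  [0,0,0.03,0,0,0,-1],
  [0,0,0.03,0,0,0,-1],
])

```text
t: 20.05
tool_pos: [0.6197, 0.038, 0.173]
orientation: [2.808, 1.409, 0.001]
force: [0.1, -0.1, 3.3]
opening: 0.0257
```

Request:
move_arm([
  [0,0,0.01,0,0,0,-1],
  [0,0,0.02,0,0,0,-1],
  [0,0,0.02,0,0,0,-1],
])

```text
t: 20.35
tool_pos: [0.6196, 0.038, 0.1709]
orientation: [2.808, 1.409, 0.001]
force: [0.4, 0.1, 2.7]
opening: 0.0262
```

Request:
move_arm([
  [0,0,0.01,0,0,0,-1],
  [0,0,0.02,0,0,0,-1],
  [0,0,0.02,0,0,0,-1],
])

```text
t: 20.65
tool_pos: [0.6197, 0.038, 0.1688]
orientation: [2.808, 1.409, 0.001]
force: [0.3, 0.2, 4.5]
opening: 0.0256
```

Request:
move_arm([
  [0,0,0.01,0,0,0,-1],
  [0,0,0.01,0,0,0,-1],
])

```text
t: 20.85
tool_pos: [0.6196, 0.038, 0.1678]
orientation: [2.808, 1.409, 0.001]
force: [0.3, 0.0, 4.7]
opening: 0.0259
```

Request:
move_arm([
  [0,0,0.01,0,0,0,-1],
  [0,0,0.01,0,0,0,-1],
])

```text
t: 21.05
tool_pos: [0.6197, 0.038, 0.1674]
orientation: [2.808, 1.409, 0.001]
force: [-1.5, 0.3, 7.5]
opening: 0.0255
```

```bash
python3 snap.py s18 d18
python3 - <<'E'
from h import *
a=draw(load("s18"),[],(255,160,310,225),7);b=draw(load("d18"),[],(215,160,270,225),7)
cv2.imwrite("pics/z18.png",np.hstack([a,b]))
E
```

```text
21.15 [0.6196807  0.03798738 0.16743213] [2.80770283e+00 1.40861808e+00 1.15508969e-03] [-0.78470722  1.20542206  6.77890362] 0.025503676696640297 [-2.13578339e-02  2.12827778e-01  1.49012067e+00  3.40764038e-05
  1.43783016e+00  6.19424282e-01]
```

View pics/z18.png

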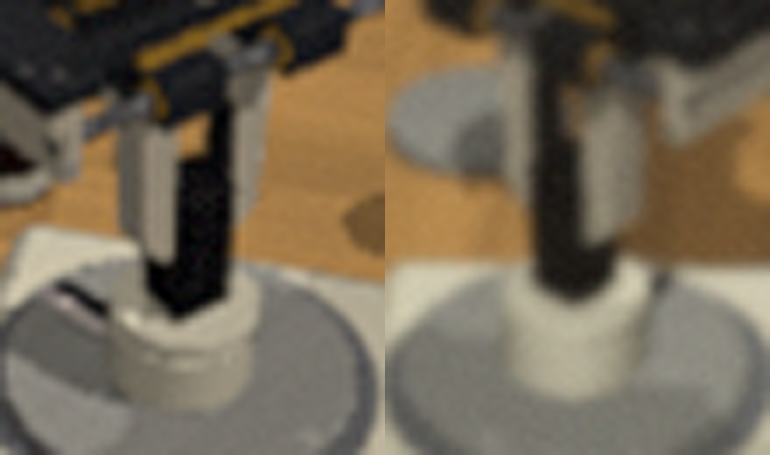

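Request:
move_arm([
  [0,0,0.01,0,0,0,-1],
  [0,0,0.01,0,0,0,-1],
])

```text
t: 21.35
tool_pos: [0.6198, 0.038, 0.1674]
orientation: [2.807, 1.409, 0.002]
force: [-3.7, 0.6, 13.1]
opening: 0.0256
```

Request:
move_arm([
  [0,0,0.01,0,0,0,-1],
  [0,0,0.01,0,0,0,-1],
])

```text
t: 21.55
tool_pos: [0.6198, 0.038, 0.1674]
orientation: [2.807, 1.409, 0.002]
force: [-7.2, 1.2, 18.3]
opening: 0.0257
```

```bash
python3 snap.py w19 s19 d19
python3 - <<'E'
from h import *
N=(.6228,.0373)
X=[circ(*N,.108,.07),circ(*N,.102,.07)]
w=draw(load("w19"),X,(150,70,370,210),3.6,True)
cv2.imwrite("pics/ov19.png",w)
H=N
def im(n): return load(n)
for n0,n1,bx in (("s16","s19",(250,195,320,245)),("d16","d19",(205,190,275,240))):
    a=draw(load(n0),X,bx,5.6);b=draw(load(n1),X,bx,5.6); cv2.imwrite(f"pics/cmp_{n1}.png",np.hstack([a,b]))
cv2.imwrite("pics/cmp19.png",np.vstack([cv2.imread("pics/cmp_s19.png"),cv2.imread("pics/cmp_d19.png")]))
E
```

```text
21.7 [0.61981819 0.03801933 0.16736951] [2.80723433e+00 1.40850143e+00 2.45231736e-03] [-6.99549389  0.90483936 18.08473641] 0.02567513819384097 [-2.12833748e-02  2.12295225e-01  1.49084668e+00  4.12027031e-06
  1.43668651e+00  6.19435309e-01]
```

View pics/ov19.png

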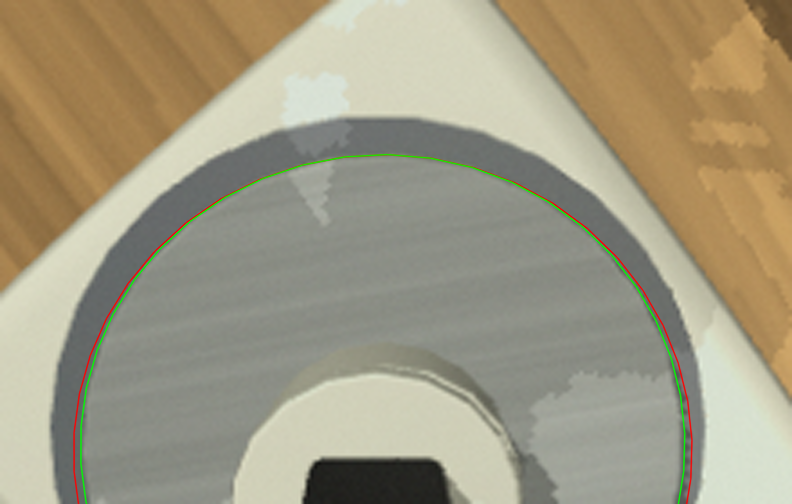

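View pics/cmp19.png

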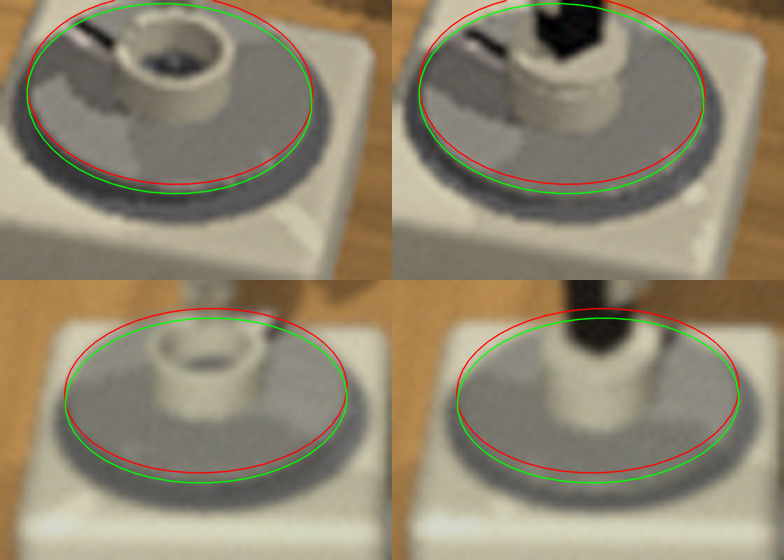

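Run:
```python
from plant import *
s=read_state();print(s["t"],s["force"],s["tool_pos"],s["opening"])
print(close_job())
s=read_state();print(s["t"],s["force"],s["tool_pos"],s["opening"])
```

```text
21.7 [-6.99549389  0.90483936 18.08473641] [0.61981819 0.03801933 0.16736951] 0.02567513819384097
the job is handed in; nothing more can be done
None
the job is handed in; nothing more can be done
```

I handed the job in at 21.7 s. The disc is on the carrier plate, and the stem is meshed in the hub with the plate pressed down. The hand is still gripping the handle with 55 N. No verdict was reported.

**What I did:** I set the disc on the carrier, neck up around the hub. I then took the white-collared stem from its caddy, turned it about 8° to line up with the recess (53.3°) and lowered it through the neck. It went into the recess without catching.

**Last checks:**
- **Plate down:** The resistance started at about 5 N, which matches the spring starting to move. About 6.5 mm lower came a hard stop, where the measured push rose from 7 to 18 N with no further movement. The last wrist view shows the disc's rim at its plate-down height, and the scene and side views agree.
- **Bystanders:** I did not touch the jars, bowl or lid, and they looked unmoved where they showed in the pictures. I did not measure them again at the end.

**What was off:**
- **Stem grip:** The fingers had not fully closed when I started lifting the stem, so it is held about 25 mm higher on the handle than planned. It stayed steady in the grip.
- **Wrist camera heights:** Close up, it read the held disc 5–7 mm too low, so I found the disc and stem contacts by force.
- **Centring:** The disc sits about 1.5–2 mm off the hub centre, and the collar 2–3 mm off the neck. About 7 N of sideways force remains on the wrist.

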